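Hang the lift-off door back on the pump box

ROBOT

A 7-joint arm with a two-finger parallel gripper is mounted at the origin on the work surface. World frame = base frame: x ahead of the robot, y to its left, z up, the work surface at z = 0. Lengths are in m, angles in rad, forces in N, time in s.
With the tool pointing down it reaches from about 0.425 to 0.875 m from the base axis. Payload 4.7 kg.
Tool frame: the origin (TCP) lies at the very end of the fingers, on their centre line; the grasp point (between the pads) lies 19 mm behind it; x points along the fingers, z is the direction in which the jaws open and shut, and the axes are right-handed (so a half turn about x gives the same grasp; the last joint's range is limited). The gripper opens to 87 mm and grips with 3 to 60 N. Pads are 19 mm wide; open, the fingers measure 117 mm over their backs; the gripper's body (75 mm by 190 mm) begins 51 mm behind the grasp point.
Start: joints at [0.014, 0.321, -0.07, 1.45, 0.023, 1.371, -0.057], TCP at [0.65, -0, 0.223] pointing down, gripper open.
Joint ranges: [-2.86, 2.86], [-0.3, 2.09], [-1.38, 1.24], [0.06, 2.45], [-1.56, 4.7], [0.09, 2.05], [-2.69, 2.69]. Speed limits (rad/s): [2.57, 2.57, 3.14, 3.14, 3.14, 3.14, 3.14].

INTERFACE

Orientations are given as a rotation vector (axis times angle).
In Python, from bench import * gives the robot as it stands.
- The arm moves only by the shell command python3 -m handwheel 'ROWS' [OPENING] [FORCE]. ROWS is JSON, a list of rows, each an object with "xyz": the shift along the world's x, y, z in cm, a list of three; "angular": the turn, a rotation vector about the world's x, y, z in degrees, a list of three. A call has 1 to 5 rows; each row shifts and turns the pose as measured when the row begins; what a row does not reach is not made up. A row lasts 1/12 s, in which the tool goes at most 41.7 mm and 7.16 degrees, less where a joint would pass 70% of its speed; a pose out of reach is approached as far as the arm can. A call with a gripper value outside its range is refused whole. OPENING is the finger opening in cm, from 0 to 8.7, set as the call begins (- or left out, the last holds). The fingers move at their own pace and stop on an object; FORCE is the grip in N (left out, the last holds). Time passes only in rows, so rows that do not move let the fingers close. It gives the time, the measured TCP pose, the force and the opening at its end, in the units of the state.
- get_state(): the state, without advancing time (a new reading comes with each control period).
- get_image(name): name is "scene" or "side" or "wrist"; returns a dict with "pixels" (480x640x3 uint8, blue, green, red), "K" (3x3 intrinsics, pixels), "cam_to_world" (4x4, takes a point from camera to world coordinates). Camera axes: x right, y down, z forward; pixel columns grow to the right and rows downward; lengths in m; the calibration is good to about 2 mm. A picture is of the moment at which its call begins. There is no depth.
- close_job(): hands the job in, once; it reports no verdict.
The state is a dict: "time": time; "joint_positions": joint angles; "qd": joint speeds; "joint_torque": joint torques, N m; "position": TCP position; "tool_rot": TCP orientation; "ft_force": force on the tool from outside, world axes, zero at the start; "torque": the same for the moment, N m; "grip_width": opening from 0.0 (shut) to 1.0 (fully open).
Only numpy, scipy, OpenCV 4.12 (cv2) and the standard library are available. Lean on these libraries where they do the work, as an engineer would, in place of code of your own. Each camera call takes 0.05 s, during which the arm holds its last target.

TASK

Lift the white door out of its blue rack and, holding it standing open, lower both hinge knuckles together onto the two upright pins of the pump box until they sit fully home. Let go of it, then swing it shut gently until it rests against the box's black rim. The hinge is adjustable and never quite where it is expected, so feel for the pins: never press the door or the gripper against the box with more than 30 N, and do not drop or slam the door; leave the bottle, jar and basket where they are.

Things in the scene. Friction and masses are not known exactly. Their poses are not given: they have to be found in the camera images.
- box: Grey plastic pump box, fixed to the bench; 140 deep (x), 220 wide (y), 210 high (z), open front. Origin: centre of its underside; x points to its back, y to its hinge side, z up; front face at x = -70. A black rim, the door stop, frames the opening: face at x = -76, y = -92 to 52, z = 20 to 200. At the front's +y side is a slot-mounted steel hinge plate, 28 wide, with two lugs and pins.
- hinge_seat (a point): Fixed on the box at (-90, 80, 45) of its frame, with its axes: NOMINAL axis of both hinge pins, at the height of the lower lug's top. The true axis (vertical, both pins on it) lies up to 12 mm from here along y and up to 5 mm along x, different each time and not reported; the height is exact. The pins do not give way: find them by touch or sight.
- upper_seat (a point): Nominal axis at the upper lug's top, 120 above hinge_seat. The two lugs are 16 wide (y) and 6 thick, reach 8 in front of the true pin axis and run back to the plate, whose face is 15 behind that axis. On each stands a steel pin, 10 across, 22 tall, its tip edge bevelled by 0.8.
- door_center (a point): Centre of the white plastic door's panel, half-way up: 150 wide (door x), 10 thick (y), 180 high (z). Door x points to the hinge edge, y out of the outer face, z up. Loose, 0.17 to 0.29 kg, centre of mass about 3 from here towards the hinge. It starts upright in the rack, leaning 3 degrees at most. Grip its top edge across the thickness.
- door_knuckle (a point): On the knuckles' axis at the lower end of the lower knuckle, (88, 0, -65) from door_center in door axes. The two tubular knuckles stand beyond the hinge edge on one vertical axis: outside diameter 22, bore 13 right through, 24 high, the upper one's lower end 120 above this point. Fully home, their lower ends rest on the two lugs.
- door: The door; origin at the centre of the panel's lower edge. A small pull on the outer face, 12 wide and 14 proud, is 60 from the centre line towards the free edge, 60 to 100 up. Hung, the lower edge is 20 above the bench. Standing open square, door x is along box x; shut, door x is along box y, outer face away from the box. It turns freely on the pins, sagging about 1.5 degrees.
- rack: Blue plastic stand, fixed to the bench: base 170 by 90 by 10, with two pairs of cheeks up to 70 above the bench leaving a slot 13 wide along its x, open above, in which the door stands on the base. Origin at the centre of its underside, axes as the door's at the start.
- bottle: White bottle with a blue cap, 56 across, 130 high; origin at the centre of its underside. Leave alone.
- jar: Glass jar with a black cap, 64 across, 90 high; origin at the centre of its underside. Leave alone.
- basket: Small blue slatted basket, 130 by 100, 60 high; origin at the centre of its underside. Leave alone.
Not all that is in view belongs to the job. Of the things shaped like the door, the white one is meant.

How it is judged:
On the way:
1. the door stands on both hinge pins, knuckles fully home, and is still open by more than 35 degrees, let go by the fingers (x of door_knuckle in the frame of hinge_seat between -0.012 and 0.012 m and y of door_knuckle in the frame of hinge_seat between -0.018 and 0.018 m and z of door_knuckle in the frame of hinge_seat between -0.005 and 0.005 m and angle between door_center's own z axis and vertical below 0.07 rad and angle between the x axis of door_center and the y axis of box, either way round above 0.6 rad and contact force between the fingers and door below 0.1 N and linear speed of door below 0.05 m/s), for 0.1 s.
At the end, for the whole second after the job is handed in: the door hangs upright on both pins (lower knuckle end within 5 mm of the lug's height, within 12 mm by 18 mm of the nominal axis, tilt under 4 degrees), is shut to within 8.5 degrees of the box's front and at rest (x of door_knuckle in the frame of hinge_seat between -0.012 and 0.012 m and y of door_knuckle in the frame of hinge_seat between -0.018 and 0.018 m and z of door_knuckle in the frame of hinge_seat between -0.005 and 0.005 m and angle between door_center's own z axis and vertical below 0.07 rad and angle between the x axis of door_center and the y axis of box, either way round below 0.15 rad and y of door_center in the frame of box below 0.03 m and linear speed of door below 0.02 m/s and angular speed of door below 0.1 rad/s); the robot touches nothing.
It fails at once if the held door was pressed against the box or its hinge with more than 30 N (contact force between door and box above 30 N and contact force between the fingers and door above 15 N).
It fails at once if the robot pressed on the box with more than 30 N (contact force between any of the fingers, the arm and box above 30 N).
It fails at once if the door was dropped or slammed on the box (more than 80 N) (contact force between door and box above 80 N).
It fails at once if the bottle, jar or basket was moved by more than 20 mm (distance of any of bottle, jar, basket from where it was at the start of the episode above 0.02 m).
It also fails if it takes over 59 s, if anything falls off the work surface, if the arm or the gripper's body presses on something with over 40 N, if the wrist force passes 120 N, or if a joint passes its speed limit or range.

## Working session

There is one attempt and no reset: what is moved stays moved. The work goes in short steps, Python scripts to look and compute and a shell command to move; the robot and the scene stay as the last step left them, time stands still between calls to the robot, and variables do not carry over. Pictures are saved under pics/ and viewed, and the job is handed in when it is done.

```bash
ls; mkdir -p pics
python3 - <<'E'
from bench import *
import cv2
print(get_state())
for n in ("scene","side","wrist"):
    im=get_image(n); cv2.imwrite(f"pics/{n}0.png",im["pixels"]); print(n,im["K"],im["cam_to_world"])
E
```

```text
pics
{'time': 0.0, 'joint_positions': array([ 0.01407701,  0.32182422, -0.07010969,  1.4516869 ,  0.02262184,
        1.3708329 , -0.05692292]), 'qd': array([-9.82671856e-05,  5.28229530e-04,  2.12287638e-04, -1.11320211e-03,
       -2.61463114e-04,  1.57323193e-03, -6.91392608e-04]), 'joint_torque': array([-2.58547143e-04, -4.91284704e+01, -4.03903294e-01, -3.12526345e+01,
       -6.40594075e-02,  4.37659642e-02,  1.61017233e-04]), 'position': array([ 6.49426371e-01, -2.84087264e-05,  2.21454983e-01]), 'tool_rot': array([-1.36434800e-04,  1.57275673e+00, -4.38205266e-05]), 'ft_force': array([-0.75733074, -0.35485207, -0.95713586]), 'torque': array([0.01771095, 0.01147921, 0.0018503 ]), 'grip_width': 0.9987914446399903}
scene [[520.17607402   0.         321.27302276]
 [  0.         520.17607402 240.59096238]
 [  0.           0.           1.        ]] [[-8.07213210e-01  5.03943944e-01 -3.07322851e-01  1.00212384e+00]
 [ 5.90259946e-01  6.89019452e-01 -4.20529892e-01  6.24708090e-01]
 [-1.72069941e-04 -5.20857654e-01 -8.53643529e-01  1.36382732e+00]
 [ 0.00000000e+00  0.00000000e+00  0.00000000e+00  1.00000000e+00]]
side [[544.12035095   0.         320.07825724]
 [  0.         544.12035095 246.65115323]
 [  0.           0.           1.        ]] [[ 0.81227646  0.32593011 -0.4837112   1.23653385]
 [ 0.58326046 -0.45924411  0.67000155 -0.93435964]
 [-0.00376784 -0.8263561  -0.56313533  0.91490646]
 [ 0.          0.          0.          1.        ]]
wrist [[361.66535739   0.         323.49654224]
 [  0.         361.66535739 240.71738019]
 [  0.           0.           1.        ]] [[ 9.99997755e-01  1.49684006e-03 -1.49950315e-03  6.49274464e-01]
 [ 9.80114449e-04 -9.54268550e-01 -2.98949117e-01  8.20891237e-02]
 [-1.87840771e-03  2.98946976e-01 -9.54267875e-01  3.83635211e-01]
 [ 0.00000000e+00  0.00000000e+00  0.00000000e+00  1.00000000e+00]]
```

View pics/scene0.png

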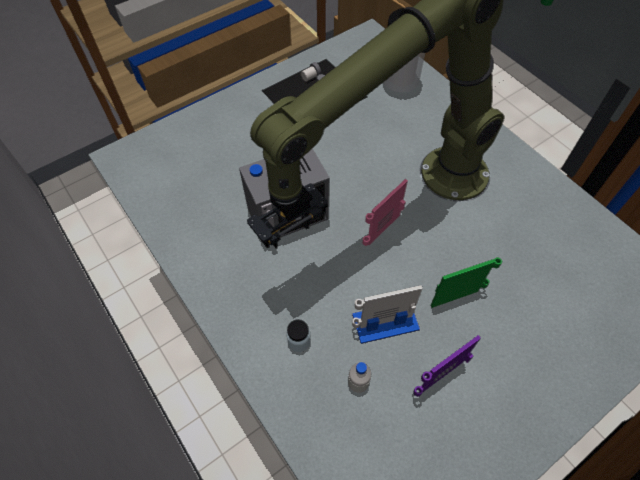

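View pics/side0.png

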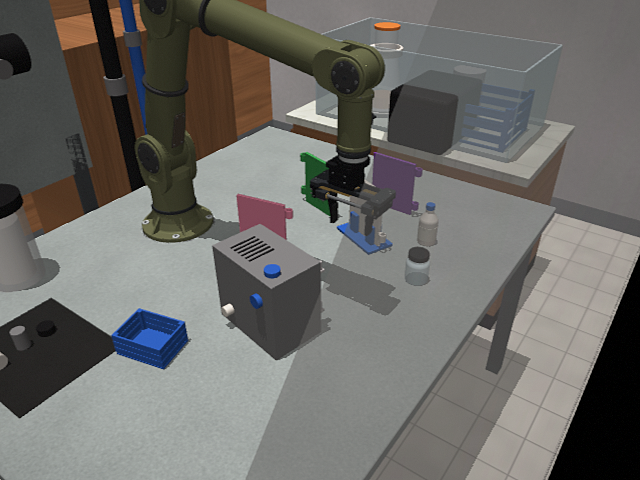

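View pics/wrist0.png

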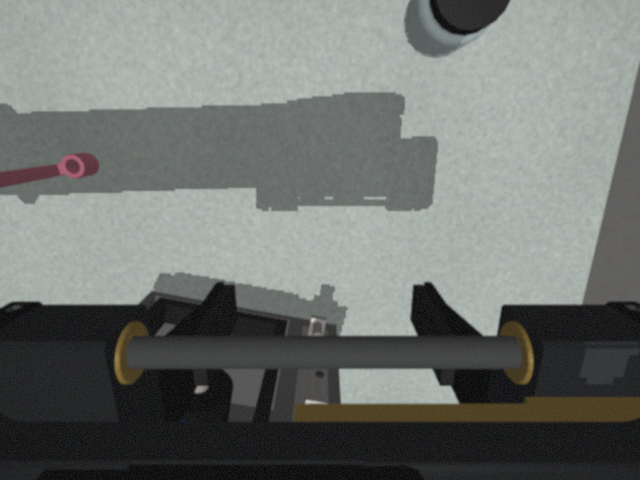

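Run:
```python
import cv2
s=cv2.imread("pics/scene0.png"); d=cv2.imread("pics/side0.png"); w=cv2.imread("pics/wrist0.png")
def c(im,x0,y0,x1,y1,f,n): cv2.imwrite(f"pics/{n}.png",cv2.resize(im[y0:y1,x0:x1],None,fx=f,fy=f,interpolation=cv2.INTER_CUBIC))
c(s,345,270,445,350,8,"c1"); c(s,230,140,340,260,5,"c2"); c(d,300,140,440,260,5,"c3"); c(d,205,215,335,365,4,"c4"); c(w,130,260,360,430,3,"c5")
```

```text
(no output)
```

View pics/c1.png

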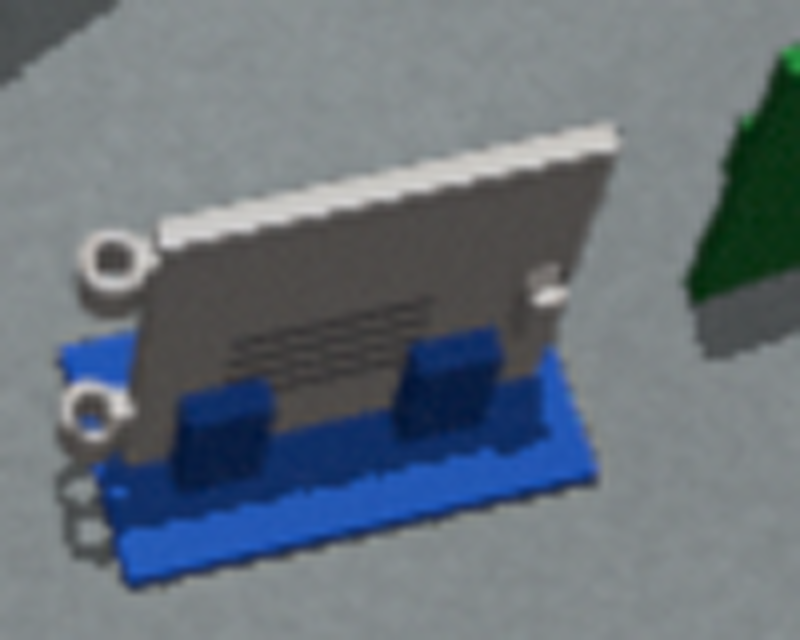

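View pics/c2.png

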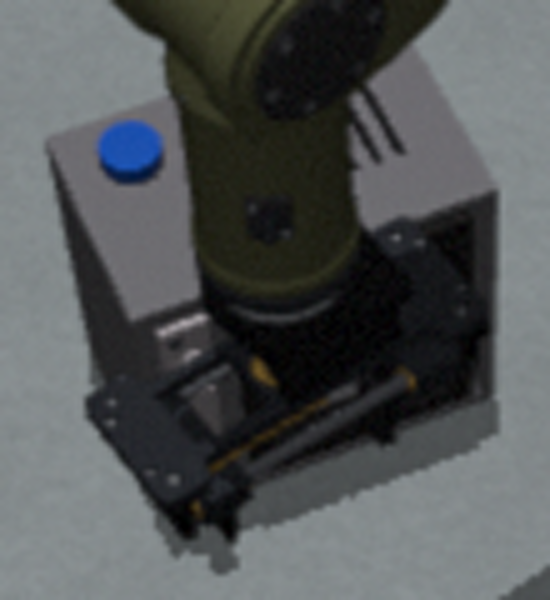

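View pics/c3.png

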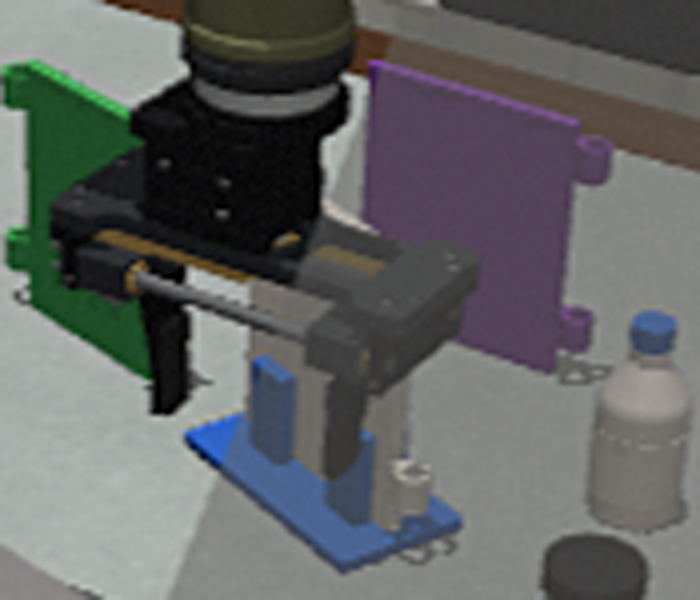

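View pics/c4.png

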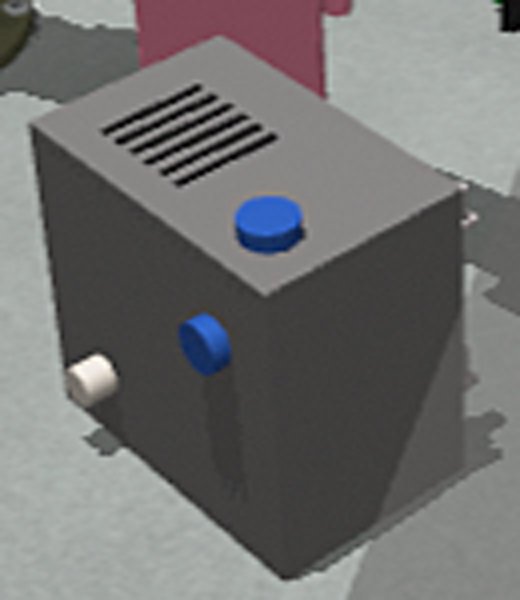

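View pics/c5.png

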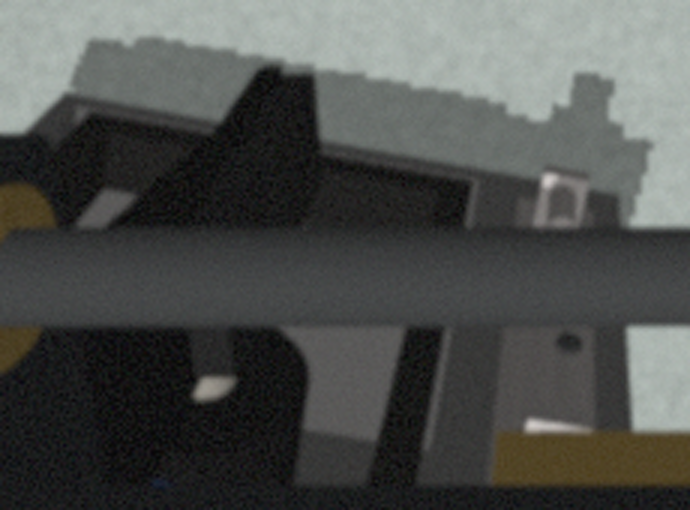

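```bash
cat > h.py <<'E'
import numpy as np, cv2, pickle
from scipy.optimize import least_squares
from scipy.spatial.transform import Rotation as R
def proj(im,P):
    T=np.linalg.inv(im["cam_to_world"]); p=(T[:3,:3]@np.asarray(P,float).reshape(-1,3).T).T+T[:3,3]
    q=(im["K"]@p.T).T; return q[:,:2]/q[:,2:]
def ray(im,uv,z):
    d=im["cam_to_world"][:3,:3]@np.linalg.inv(im["K"])@np.array([*uv,1.]); o=im["cam_to_world"][:3,3]
    return o+d*(z-o[2])/d[2]
def crop(px,x0,y0,x1,y1,f,n): cv2.imwrite(f"pics/{n}.png",cv2.resize(px[y0:y1,x0:x1],None,fx=f,fy=f,interpolation=cv2.INTER_CUBIC))
def planar(v,P):  # v=x,y,yaw
    return (R.from_euler('z',v[2]).as_matrix()@np.asarray(P,float).T).T+[v[0],v[1],0]
def fit(obs,v0,fun=planar):
    f=lambda v: np.concatenate([(proj(im,fun(v,[p]))[0]-uv) for im,p,uv in obs])
    r=least_squares(f,v0,loss='soft_l1'); return r.x,r.fun.reshape(-1,2)
E
python3 - <<'E'
from h import *
from bench import *
S=get_image("scene");D=get_image("side")
pickle.dump({n:{k:np.array(v[k]) for k in("K","cam_to_world")} for n,v in(("S",S),("D",D))},open("cal.pkl","wb"))
m=.001
box=[(S,(-.07,.11,.21),(256,204.4)),(S,(-.07,-.11,.21),(329.4,177.4)),(S,(.07,.11,.21),(239.2,169)),
(D,(.07,-.11,.21),(212.5,246.3)),(D,(-.07,-.11,.21),(260,224.3)),(D,(.07,.11,.21),(272,288.3)),(D,(-.07,.11,.21),(320.5,262)),(D,(.07,.11,0),(276.8,359.5))]
v,r=fit(box,[.65,-.05,-1.57]);print("box",v,np.degrees(v[2]));print(r.round(1))
v,r=fit([b for b in box if b[0] is S],v);print("boxS",v)
v,r=fit([b for b in box if b[0] is D],v);print("boxD",v)
rack=[(S,(.085,.045,.01),(361,342)),(S,(-.085,.045,.01),(419.4,328.8)),(S,(.085,-.045,.01),(352.7,313.7)),
(D,(.085,-.045,.01),(368.6,252.8)),(D,(-.085,-.045,.01),(337,228)),(D,(.085,.045,.01),(392.4,244))]
v,r=fit(rack,[.6,.3,0]);print("rack",v,np.degrees(v[2]));print(r.round(1))
door=[(365.4,301),(422.1,288.8),(365,298),(421.3,285.6)]
for uv in door: print("top",ray(S,uv,.19))
print(ray(S,(359.1,301.9),.179),ray(S,(356.5,321),.059))
E
```

```text
box [ 0.54318907 -0.18714513 -1.76230651] -100.97272516935404
[[-0.5  0.9]
 [-0.7  0.6]
 [-1.8 -0.2]
 [-0.9 -1.5]
 [-0.6 -1.5]
 [-0.3 -0.4]
 [ 0.3 -1.4]
 [-0.1  0.3]]
boxS [ 0.54008482 -0.18692402 -1.76503572]
boxD [ 0.54571967 -0.18887172 -1.76638401]
rack [ 0.5268635   0.27475884 -0.38396321] -21.99947146612538
[[-0.8  1.3]
 [-0.1  0.1]
 [-1.6 -0.1]
 [-0.6 -0.9]
 [-1.4 -2.3]
 [-0.  -1.4]]
top [0.59472012 0.25176233 0.19      ]
top [0.45931876 0.30942105 0.19      ]
top [0.59043227 0.24482855 0.19      ]
top [0.4549558  0.30157523 0.19      ]
[0.6050941  0.24092443 0.179     ] [0.60531536 0.24192417 0.059     ]
```

Candidates for "the door" in the scene image: white in the blue rack (390,305), pink (386,215), green (467,283) and purple (448,366). The white one is correct. The close crop shows it in the blue rack, outer face and pull towards the camera and knuckles at the left (+x) end.

The box front faces +y, with the hinge on its +x side. I'll rise, then turn so that the wrist camera looks down over the door's hinge edge.

```bash
python3 -m handwheel '[{"xyz":[0,2,3],"angular":[0,0,0]},{"xyz":[-1,3,2],"angular":[0,0,-7]},{"xyz":[-1,3,0],"angular":[0,0,-7]},{"xyz":[-1,3,0],"angular":[0,0,-7]},{"xyz":[-1,3,0],"angular":[0,0,-7]}]' 8.7 20
python3 -m handwheel '[{"xyz":[-1,3,0],"angular":[0,0,-7]},{"xyz":[-1,3,0],"angular":[0,0,-7]},{"xyz":[-1,2,0],"angular":[0,0,-7]},{"xyz":[-1,1,0],"angular":[0,0,-7]},{"xyz":[-1,1,0],"angular":[0,0,-7]}]'
python3 -m handwheel '[{"xyz":[0,0,0],"angular":[0,0,-7]},{"xyz":[0,0,0],"angular":[0,0,-7]},{"xyz":[0,0,0],"angular":[0,0,-7]}]'
python3 - <<'E'
from bench import *
s=get_state();print(s["joint_positions"],s["position"],s["tool_rot"])
import pickle
from h import ray
c=pickle.load(open("cal.pkl","rb"));S=c["S"]
print("jar",ray(S,(298,327),.09),"bottle",ray(S,(361,368),.13))
print("pink top",ray(S,(407,182),.18),ray(S,(365,240),.1),"green",ray(S,(434,304),0),ray(S,(497,262),.16))
E
```

```text
time: 0.67
position: [0.6092, 0.1314, 0.2715]
tool_rot: [0.396, 1.539, -0.399]
ft_force: [0.1, -0.2, 0.3]
grip_width: 1.003
time: 1.08
position: [0.5543, 0.243, 0.2714]
tool_rot: [0.879, 1.394, -0.876]
ft_force: [0.1, -0.7, 0.2]
grip_width: 0.996
time: 1.33
position: [0.55, 0.2495, 0.2714]
tool_rot: [1.162, 1.252, -1.155]
ft_force: [-0.0, -0.1, -0.2]
grip_width: 1.001
[-0.40856757  0.20563584 -0.06496714  1.49699304  0.0029462   1.43861906
 -1.97263095] [0.54995763 0.24954972 0.27140345] [ 1.16222451  1.25161829 -1.15499844]
jar [0.7480855  0.17422562 0.09      ] bottle [0.69337769 0.36481594 0.13      ]
pink top [0.26187488 0.02779157 0.18      ] [0.44544413 0.07403875 0.1       ] green [0.37636397 0.31448594 0.        ] [0.23279194 0.35953823 0.16      ]
```

```bash
python3 -m handwheel '[{"xyz":[-1,1,0],"angular":[0,0,-7]},{"xyz":[-1,1,0],"angular":[0,0,-7]},{"xyz":[0,0.5,0],"angular":[0,0,-7]},{"xyz":[0,0,0],"angular":[0,0,-6]},{"xyz":[0,0,0],"angular":[0,0,0]}]'
cat >> h.py <<'E'
def tool(s):
    M=R.from_rotvec(s["tool_rot"]).as_matrix(); return M
def rep(s):
    M=tool(s); print("t",round(float(s["time"]),2),"pos",(np.array(s["position"])*100).round(2),"zyaw",round(float(np.degrees(np.arctan2(M[1,2],M[0,2]))),2),"xaxis",M[:,0].round(4),"F",np.round(s["ft_force"],1),"q7",round(float(s["joint_positions"][6]),2),"w",round(float(s["grip_width"])*87,1))
E
python3 - <<'E'
from bench import *; from h import *
rep(get_state()); W=get_image("wrist"); cv2.imwrite("pics/w1.png",W["pixels"]); rep(get_state())
pickle.dump({k:W[k] for k in("K","cam_to_world")},open("w1.pkl","wb"))
E
```

```text
time: 1.75
position: [0.5282, 0.2757, 0.2708]
tool_rot: [1.514, 0.993, -1.505]
ft_force: [-0.6, 0.0, -0.2]
grip_width: 1.001
t 1.75 pos [52.82 27.57 27.08] zyaw -113.74 xaxis [-8.0e-04  9.7e-03 -1.0e+00] F [-0.6  0.  -0.2] q7 -2.51 w 87.1
t 1.8 pos [52.82 27.57 27.07] zyaw -113.48 xaxis [-9.0e-04  9.9e-03 -1.0e+00] F [-0.7  0.2 -0.4] q7 -2.51 w 87.0
```

View pics/w1.png

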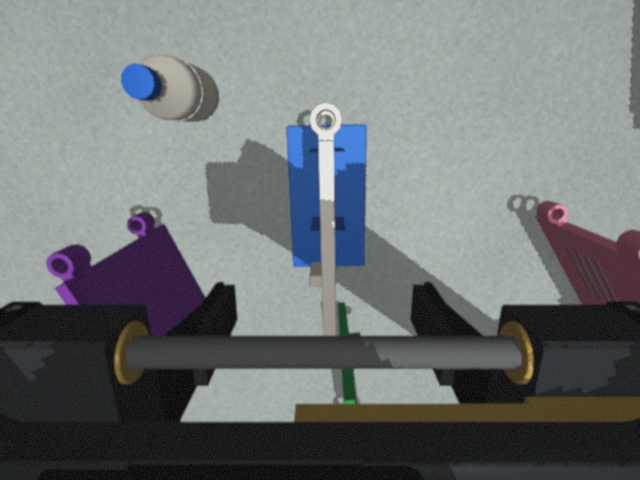

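Run:
```python
from h import *
W=pickle.load(open("w1.pkl","rb"))
k=ray(W,(325.5,120),.179); a=ray(W,(326.5,150),.19); b=ray(W,(329,330),.19)
print(k,a,b,np.degrees(np.arctan2(*(a-b)[1::-1])))
d=(a-b)/np.linalg.norm(a-b); print("centre",k-.088*d)
W2=cv2.imread("pics/w1.png"); crop(W2,270,90,390,350,3,"c6")
```

```text
[0.60693445 0.23971049 0.179     ] [0.58954419 0.24653657 0.19      ] [0.46614376 0.29821758 0.19      ] -22.724293401323216
centre [0.52576551 0.27370464 0.179     ]
```

View pics/c6.png

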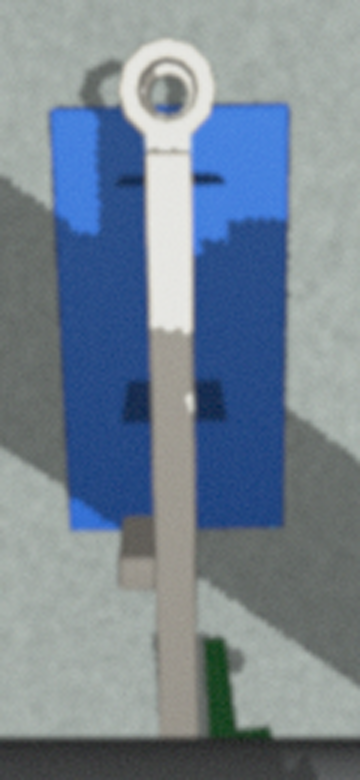

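```bash
python3 -m handwheel '[{"xyz":[0,-0.25,0],"angular":[-0.57,0,0.8]},{"xyz":[0,0,-2.5],"angular":[0,0,0]},{"xyz":[0,0,-3],"angular":[0,0,0]},{"xyz":[0,0,-3],"angular":[0,0,0]},{"xyz":[0,0,-2],"angular":[0,0,0]}]' 5
python3 -m handwheel '[{"xyz":[0,0,-0.8],"angular":[0,0,0]}]'
python3 - <<'E'
from bench import *; from h import *
rep(get_state()); W=get_image("wrist"); cv2.imwrite("pics/w2.png",W["pixels"])
E
```

```text
time: 2.22
position: [0.5326, 0.2732, 0.1695]
tool_rot: [1.493, 1.001, -1.471]
ft_force: [0.1, 0.4, -0.4]
grip_width: 0.705
time: 2.3
position: [0.5314, 0.2718, 0.1583]
tool_rot: [1.487, 1.003, -1.474]
ft_force: [0.2, 0.2, 0.9]
grip_width: 0.64
t 2.3 pos [53.14 27.18 15.83] zyaw -111.61 xaxis [ 0.0083  0.0013 -1.    ] F [0.2 0.2 0.9] q7 -2.48 w 55.7
```

View pics/w2.png

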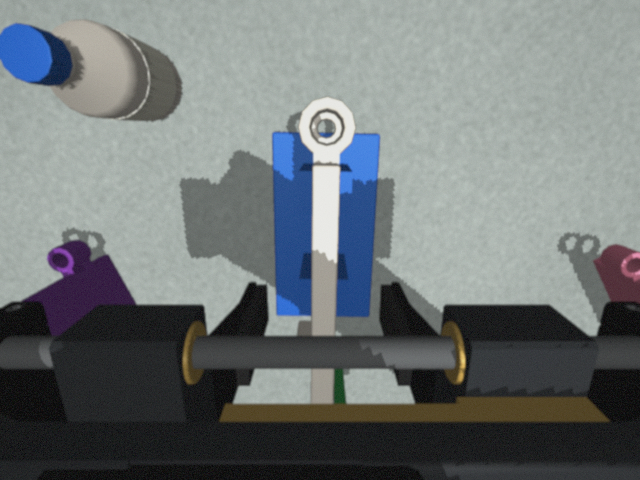

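```bash
python3 -m handwheel '[{"xyz":[-0.25,0.1,0],"angular":[0,0.48,-1.1]},{"xyz":[0,0,0],"angular":[0,0,0]}]'
python3 - <<'E'
from bench import *; from h import *
rep(get_state())
E
python3 -m handwheel '[{"xyz":[0,0,0],"angular":[0,0,0]},{"xyz":[0,0,0],"angular":[0,0,0]},{"xyz":[0,0,0],"angular":[0,0,0]},{"xyz":[0,0,0],"angular":[0,0,0]},{"xyz":[0,0,0],"angular":[0,0,0]}]' 0 30
python3 - <<'E'
from bench import *; from h import *
rep(get_state())
E
```

```text
time: 2.52
position: [0.5285, 0.272, 0.1578]
tool_rot: [1.493, 0.996, -1.498]
ft_force: [0.4, 0.9, 0.3]
grip_width: 0.582
t 2.52 pos [52.85 27.2  15.78] zyaw -112.74 xaxis [-3.e-03 -4.e-04 -1.e+00] F [0.4 0.9 0.3] q7 -2.5 w 50.6
time: 2.93
position: [0.5318, 0.2736, 0.164]
tool_rot: [1.501, 0.996, -1.488]
ft_force: [0.0, 0.7, 0.4]
grip_width: 0.283
t 2.93 pos [53.18 27.36 16.4 ] zyaw -112.66 xaxis [ 0.0055  0.0041 -1.    ] F [0.  0.7 0.4] q7 -2.49 w 24.6
```

```bash
python3 -m handwheel '[{"xyz":[-0.2,0.0,-0.4],"angular":[0.2,0.3,0]},{"xyz":[0,0,0],"angular":[0,0,0]}]'
python3 - <<'E'
from bench import *; from h import *
rep(get_state())
E
python3 -m handwheel '[{"xyz":[0,0,-0.1],"angular":[0,0,0]},{"xyz":[0,0,-0.1],"angular":[0,0,0]},{"xyz":[0,0,0],"angular":[0,0,0]}]'
python3 - <<'E'
from bench import *; from h import *
rep(get_state())
E
```

```text
time: 3.1
position: [0.53, 0.274, 0.1606]
tool_rot: [1.501, 1.003, -1.49]
ft_force: [-0.5, 0.0, -0.8]
grip_width: 0.129
t 3.1 pos [53.   27.4  16.06] zyaw -112.65 xaxis [ 0.0012  0.0087 -1.    ] F [-0.5  0.  -0.8] q7 -2.49 w 11.2
time: 3.35
position: [0.5301, 0.2738, 0.1608]
tool_rot: [1.501, 1.002, -1.49]
ft_force: [0.6, -0.2, -3.0]
grip_width: 0.114
t 3.35 pos [53.01 27.38 16.08] zyaw -112.63 xaxis [ 0.0021  0.0088 -1.    ] F [ 0.6 -0.2 -3. ] q7 -2.49 w 9.9
```

```bash
python3 -m handwheel '[{"xyz":[0,0,1],"angular":[0,0,0]},{"xyz":[0,0,1],"angular":[0,0,0]},{"xyz":[0,0,1.5],"angular":[0,0,0]},{"xyz":[0,0,2],"angular":[0,0,0]},{"xyz":[0,0,2],"angular":[0,0,0]}]'
python3 - <<'E'
from bench import *; from h import *
rep(get_state()); W=get_image("wrist"); cv2.imwrite("pics/w3.png",W["pixels"]);W=get_image("side"); crop(W["pixels"],280,100,440,280,4,"d3")
E
```

```text
time: 3.77
position: [0.5258, 0.2728, 0.2323]
tool_rot: [1.49, 1.006, -1.501]
ft_force: [0.2, 0.8, -2.5]
grip_width: 0.11
t 3.77 pos [52.58 27.28 23.23] zyaw -112.6 xaxis [-0.0102  0.0045 -0.9999] F [ 0.2  0.8 -2.5] q7 -2.49 w 9.5
```

View pics/w3.png

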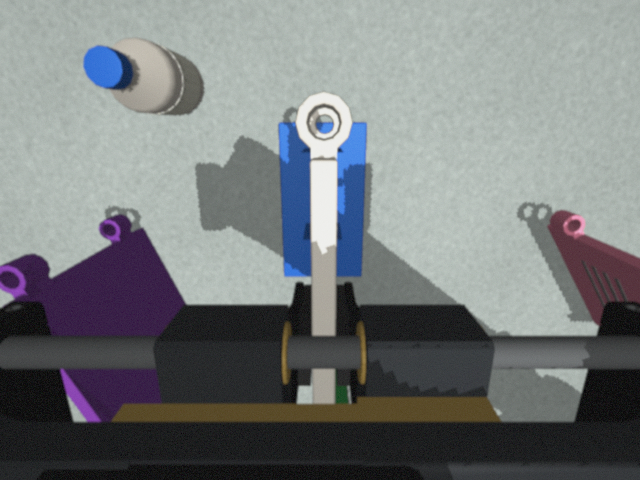

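View pics/d3.png

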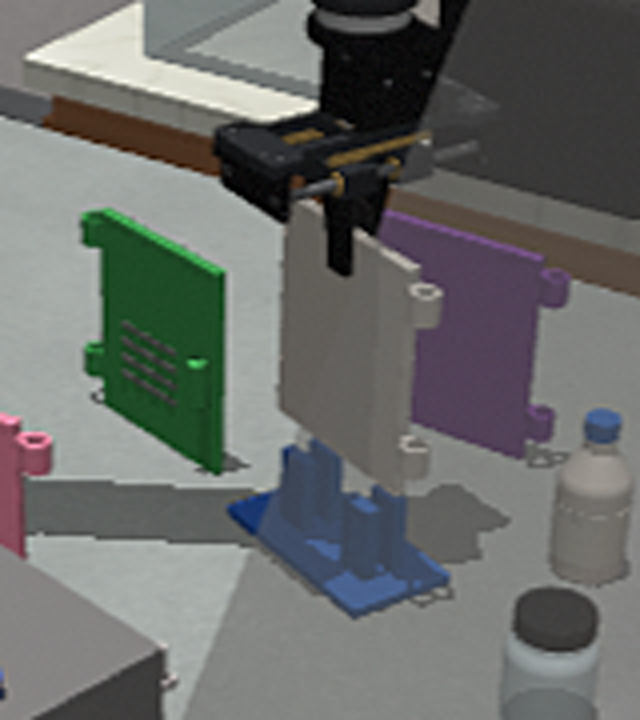

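```bash
python3 -m handwheel '[{"xyz":[0,0,1.3],"angular":[0,0,0]},{"xyz":[0.8,-1.5,0],"angular":[0,-0.5,-2]},{"xyz":[0.8,-2,0],"angular":[0,0,-4]},{"xyz":[0.8,-2.4,0],"angular":[0,0,-4]},{"xyz":[0.8,-2.4,0],"angular":[0,0,-4]}]'
python3 -m handwheel '[{"xyz":[0.8,-2.4,0],"angular":[0,0,-4]},{"xyz":[0.8,-2.4,0],"angular":[0,0,-4]},{"xyz":[0.6,-2.4,0],"angular":[0,0,-4]},{"xyz":[0.3,-2,0],"angular":[0,0,-3]},{"xyz":[0.2,-1.5,0],"angular":[0,0,-2]}]'
python3 - <<'E'
from bench import *; from h import *
rep(get_state()); W=get_image("wrist"); cv2.imwrite("pics/w4.png",W["pixels"])
E
```

```text
time: 4.28
position: [0.5572, 0.1937, 0.2453]
tool_rot: [1.672, 0.842, -1.657]
ft_force: [1.8, -0.3, -2.2]
grip_width: 0.112
time: 4.7
position: [0.5847, 0.0672, 0.2387]
tool_rot: [1.882, 0.579, -1.882]
ft_force: [-0.5, 0.2, -2.8]
grip_width: 0.107
t 4.7 pos [58.47  6.72 23.87] zyaw -145.83 xaxis [-2.e-04  6.e-04 -1.e+00] F [-0.5  0.2 -2.8] q7 -2.68 w 9.3
```

View pics/w4.png

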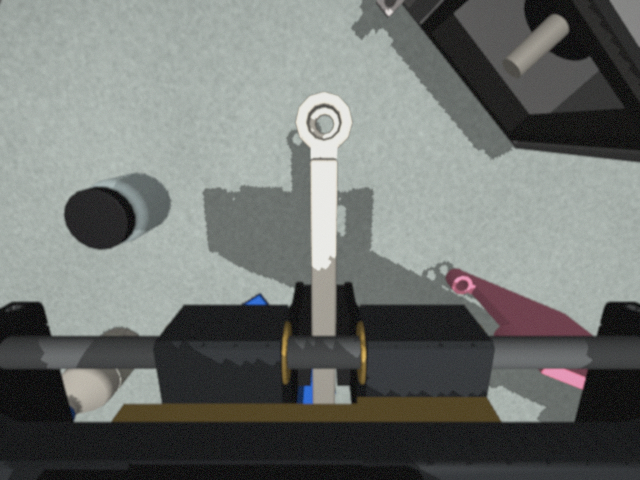

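```bash
python3 -m handwheel '[{"xyz":[0.4,-2,0],"angular":[0,0,0.3]},{"xyz":[0.4,-2.2,0],"angular":[0,0,0]},{"xyz":[0.4,-2,0],"angular":[0,0,0]},{"xyz":[0.2,-1.5,-0.3],"angular":[0,0,0]},{"xyz":[0,-0.5,0],"angular":[0,0,0]}]'
python3 - <<'E'
from bench import *; from h import *
rep(get_state()); W=get_image("wrist"); cv2.imwrite("pics/w5.png",W["pixels"]); pickle.dump(W,open("w5.pkl","wb"))
W=get_image("side"); crop(W["pixels"],200,120,400,370,3,"d5");W=get_image("scene"); crop(W["pixels"],220,130,380,290,4,"s5")
E
```

```text
time: 5.17
position: [0.596, -0.0328, 0.2296]
tool_rot: [1.881, 0.56, -1.9]
ft_force: [-0.3, -0.3, -3.5]
grip_width: 0.117
t 5.17 pos [59.6  -3.28 22.96] zyaw -146.79 xaxis [-0.008  -0.0066 -0.9999] F [-0.3 -0.3 -3.5] q7 -2.51 w 10.2
```

View pics/w5.png

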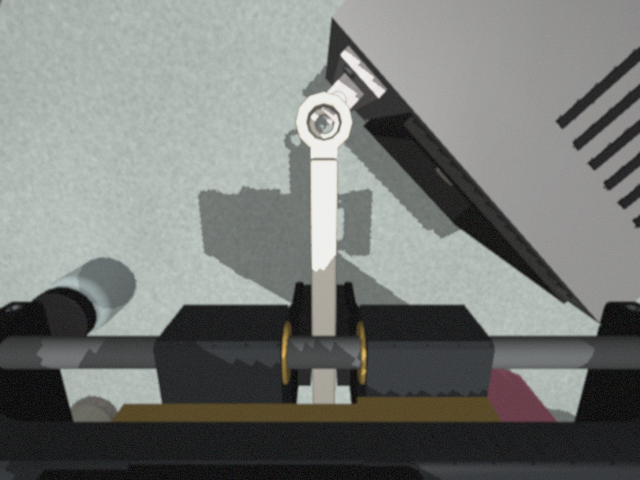

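View pics/s5.png

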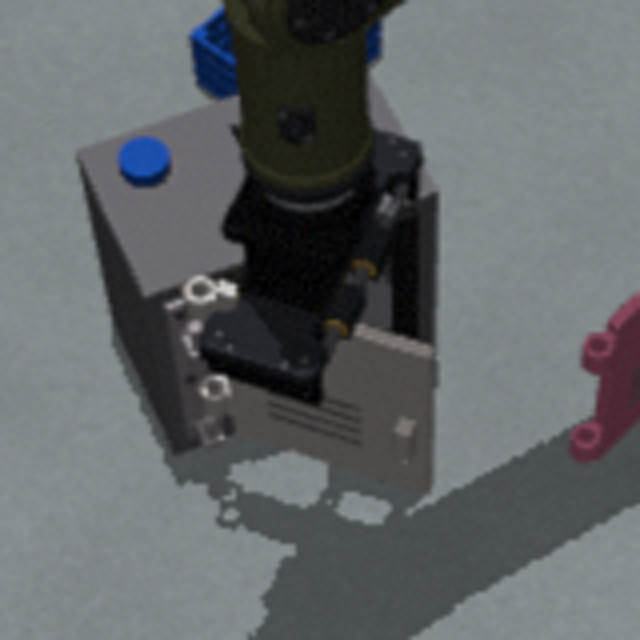

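View pics/d5.png

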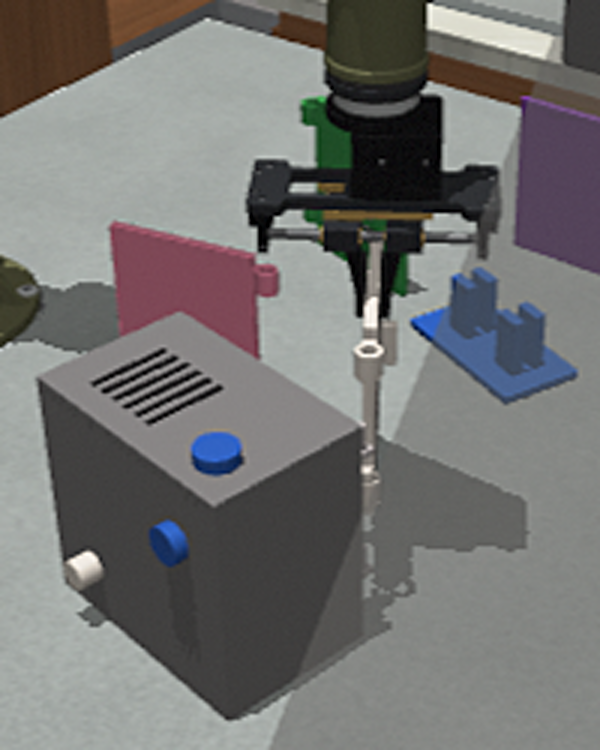

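Run:
```python
from h import *
W=pickle.load(open("w5.pkl","rb")); crop(W["pixels"],280,30,400,170,6,"c7")
```

```text
(no output)
```

View pics/c7.png

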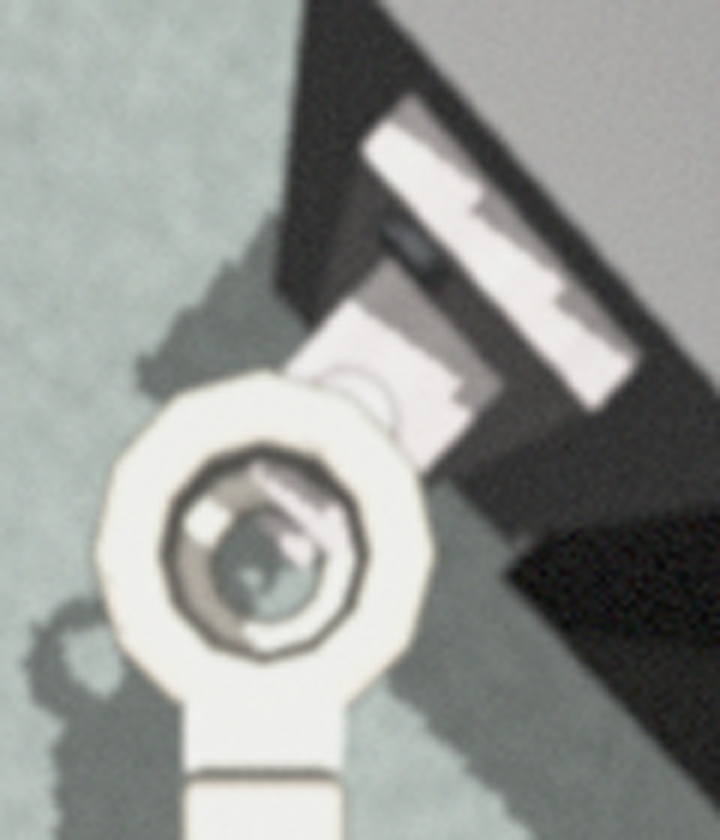

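```bash
cat >> h.py <<'E'
BOX=np.array([.5432,-.1871]); BY=-1.7623
bx=np.array([np.cos(BY),np.sin(BY)]); by=np.array([-bx[1],bx[0]])
SEAT=BOX-.09*bx+.08*by
E
python3 - <<'E'
from h import *
W=pickle.load(open("w5.pkl","rb")); print(W["cam_to_world"][:3,3])
P=ray(W,(337.2,99.2),.187); K=ray(W,(324.2,122.2),.2478)
print("pin",P,"seat",SEAT,"off bx,by mm",1e3*(P[:2]-SEAT)@bx,1e3*(P[:2]-SEAT)@by)
print("knuckle",K,"K-tcp",K-[.596,-.0328,.2296],"move",(P-K)*100)
# predicted corners of plate/lug for check
print(proj(W,[[*(P[:2]),.187],[*(P[:2]-.008*bx+.008*by),.165],[*(P[:2]-.008*bx-.008*by),.165],[*(P[:2]+.015*bx+.014*by),.165],[*(P[:2]+.015*bx-.014*by),.165]]).round(1))
print(proj(W,[[*(P[:2]+.015*bx+.008*by),.165],[*(P[:2]+.015*bx-.008*by),.165]]).round(1))
E
```

```text
[ 0.64221401 -0.10202513  0.39176585]
pin [ 0.64210839 -0.11862383  0.187     ] seat [ 0.63886771 -0.1139721 ] off bx,by mm 3.9498723849485633 4.066829781200244
knuckle [ 0.64171982 -0.10425407  0.2478    ] K-tcp [ 0.04571982 -0.07145407  0.0182    ] move [ 0.03885675 -1.43697577 -6.08      ]
[[337.2  99.2]
 [316.2 102.2]
 [335.6 122.2]
 [336.6  63.4]
 [370.4 100.1]]
[[344.   71.5]
 [363.4  92.5]]
```

```bash
python3 -m handwheel '[{"xyz":[0,-0.6,-0.3],"angular":[0.38,-0.46,0]},{"xyz":[0,-0.6,-0.5],"angular":[0,0,0]},{"xyz":[0,0,-0.4],"angular":[0,0,0]}]'
python3 - <<'E'
from bench import *; from h import *
rep(get_state()); W=get_image("wrist"); crop(W["pixels"],280,60,400,180,6,"c8"); pickle.dump(W,open("w6.pkl","wb"))
E
```

```text
time: 5.57
position: [0.5969, -0.0363, 0.2186]
tool_rot: [1.893, 0.578, -1.882]
ft_force: [0.4, 0.3, -2.4]
grip_width: 0.111
t 5.57 pos [59.69 -3.63 21.86] zyaw -146.19 xaxis [ 0.0039  0.0062 -1.    ] F [ 0.4  0.3 -2.4] q7 -2.49 w 9.6
```

View pics/c8.png

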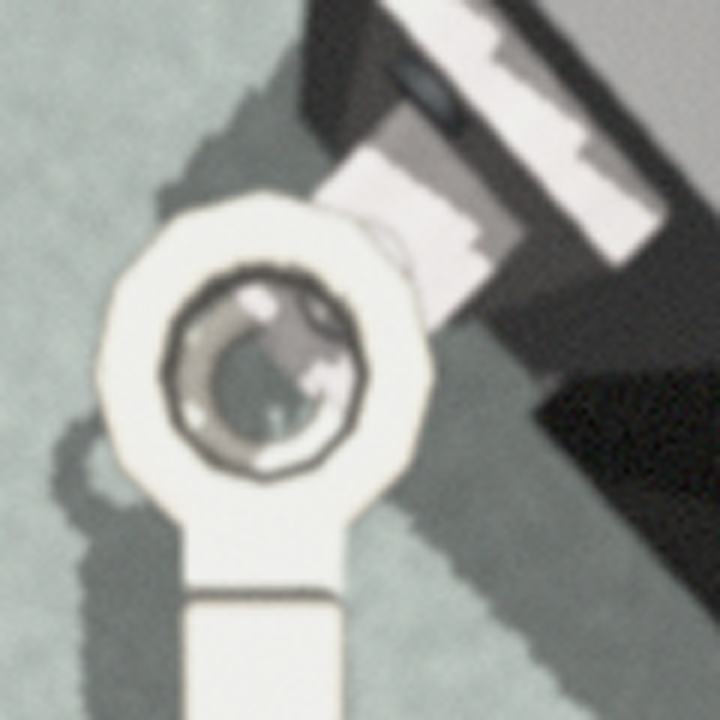

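Run:
```python
from h import *
W=pickle.load(open("w6.pkl","rb"))
P=np.array([.6421,-.1186])
q=proj(W,[[*P,.187],[*(P+.005*bx),.187],[*(P+.005*by),.187]])
print("pred pin crop",((q-[280,60])*6).round(0)); 
print("lug rear pred",((proj(W,[[*(P+.015*bx+.008*by),.165],[*(P+.015*bx-.008*by),.165]])-[280,60])*6).round(0))
K=ray(W,(280+265/6,60+372/6),.2186+.0182)
print(K, (P-K[:2])*100)
```

```text
pred pin crop [[353. 269.]
 [396. 224.]
 [311. 224.]]
lug rear pred [[402.  91.]
 [522. 224.]]
[ 0.64323066 -0.10756234  0.2368    ] [-0.1130662  -1.10376634]
```

```bash
python3 -m handwheel '[{"xyz":[0,-0.6,0],"angular":[-0.3,0.2,0]},{"xyz":[0,-0.5,0],"angular":[0,0,0]},{"xyz":[0,0,0],"angular":[0,0,0]}]'
python3 - <<'E'
from bench import *; from h import *
rep(get_state()); W=get_image("wrist"); crop(W["pixels"],280,60,400,180,6,"c9"); pickle.dump(W,open("w7.pkl","wb"))
P=np.array([.6421,-.1186])
q=proj(W,[[*P,.187],[*(P+.005*bx),.187],[*(P+.005*by),.187]])
print("pred pin crop",((q-[280,60])*6).round(0));
E
```

```text
time: 5.87
position: [0.5959, -0.0455, 0.2168]
tool_rot: [1.882, 0.579, -1.887]
ft_force: [0.4, -0.2, -2.7]
grip_width: 0.111
t 5.87 pos [59.59 -4.55 21.68] zyaw -145.99 xaxis [-0.003   0.0015 -1.    ] F [ 0.4 -0.2 -2.7] q7 -2.47 w 9.6
pred pin crop [[283. 359.]
 [325. 314.]
 [240. 314.]]
```

View pics/c9.png

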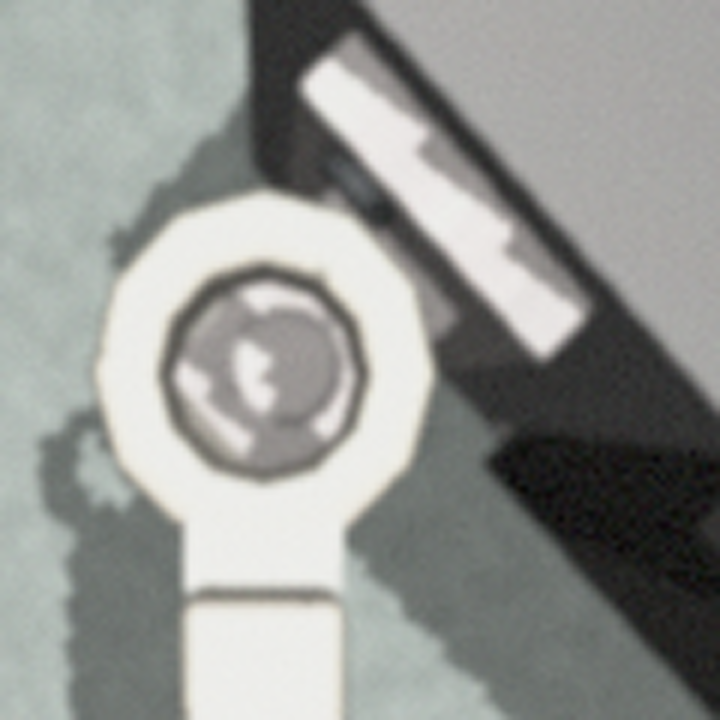

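```bash
cat >> h.py <<'E'
def al(W,s,pc,kc,org=(280,60),f=6):
    o=np.array(org); P=ray(W,o+np.array(pc)/f,.187); K=ray(W,o+np.array(kc)/f,s["position"][2]+.0182)
    print("P",P[:2].round(4),"K",K[:2].round(4),"move cm",((P-K)[:2]*100).round(2),"pin off bx,by",((P[:2]-SEAT)@bx*1e3).round(1),((P[:2]-SEAT)@by*1e3).round(1))
    M=tool(s); print("fix rot deg x,y",np.degrees([-M[1,0],M[0,0]]).round(2), "knuckle above tip mm", round((s["position"][2]-.1258-.067)*1e3,1))
E
python3 - <<'E'
from bench import *; from h import *
W=pickle.load(open("w7.pkl","rb")); al(W,get_state(),(291,367),(265,372))
E
```

```text
P [ 0.6411 -0.1184] K [ 0.6426 -0.1165] move cm [-0.15 -0.19] pin off bx,by 4.0 3.1
fix rot deg x,y [-0.12 -0.17] knuckle above tip mm 24.0
```

```bash
python3 -m handwheel '[{"xyz":[-0.15,-0.2,-0.3],"angular":[-0.12,-0.17,0]},{"xyz":[-0.05,-0.05,-0.5],"angular":[0,0,0]},{"xyz":[0,0,-0.4],"angular":[0,0,0]},{"xyz":[0,0,0],"angular":[0,0,0]}]'
python3 - <<'E'
from bench import *; from h import *
rep(get_state()); W=get_image("wrist"); crop(W["pixels"],280,60,400,180,6,"c10"); pickle.dump(W,open("w8.pkl","wb"))
E
```

```text
time: 6.25
position: [0.5941, -0.0471, 0.2041]
tool_rot: [1.884, 0.576, -1.881]
ft_force: [-0.3, -0.2, -2.9]
grip_width: 0.113
t 6.25 pos [59.41 -4.71 20.41] zyaw -145.94 xaxis [ 1.3e-03  2.0e-04 -1.0e+00] F [-0.3 -0.2 -2.9] q7 -2.47 w 9.8
```

View pics/c10.png

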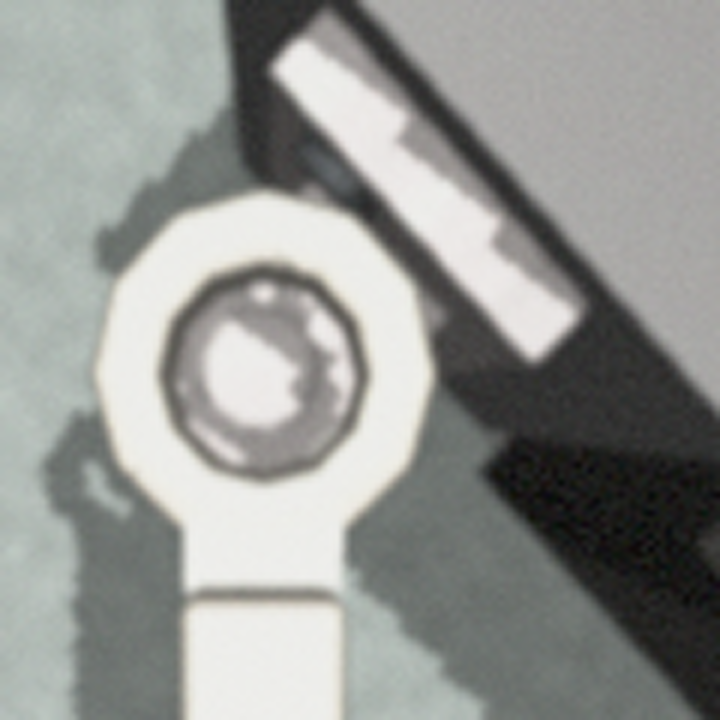

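Run:
```python
from bench import *; from h import *
W=pickle.load(open("w8.pkl","rb")); al(W,get_state(),(257,373),(265,372))
crop(W["pixels"],302,100,346,146,16,"c11")
```

```text
P [ 0.6415 -0.1179] K [ 0.6408 -0.118 ] move cm [0.07 0.01] pin off bx,by 3.4 3.4
fix rot deg x,y [-0.02  0.09] knuckle above tip mm 11.6
```

View pics/c11.png

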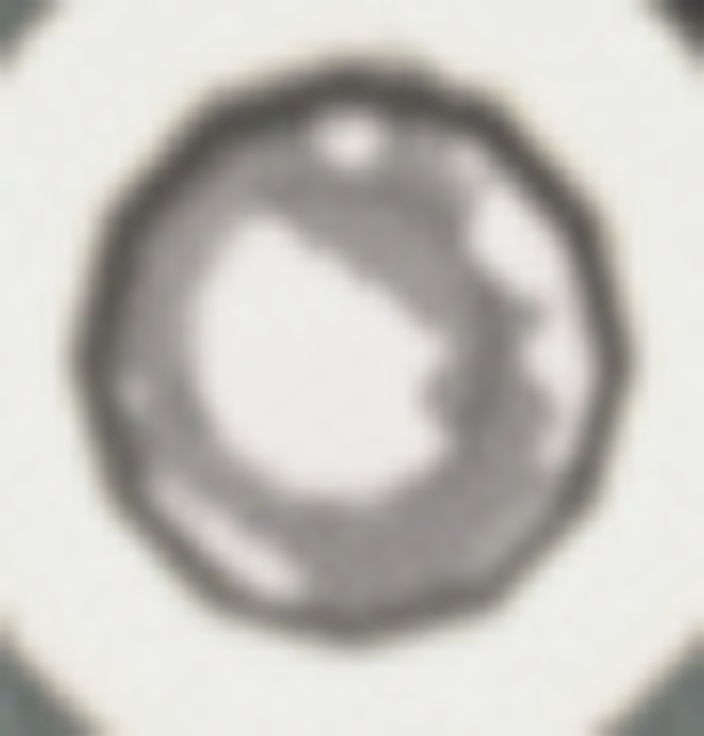

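```bash
python3 -m handwheel '[{"xyz":[0.05,0.05,-0.3],"angular":[0,0.09,0]},{"xyz":[0,0,-0.4],"angular":[0,0,0]}]'
python3 - <<'E'
from bench import *; from h import *
rep(get_state()); W=get_image("wrist"); crop(W["pixels"],302,100,346,146,16,"c12"); pickle.dump(W,open("w9.pkl","wb"));s=get_state();rep(s)
al(W,s,(352,350),(352,350),(302,100),16)
E
```

```text
time: 6.47
position: [0.5954, -0.0463, 0.1979]
tool_rot: [1.884, 0.577, -1.881]
ft_force: [-0.2, 0.6, -2.6]
grip_width: 0.115
t 6.47 pos [59.54 -4.63 19.79] zyaw -145.93 xaxis [ 1.6e-03  5.0e-04 -1.0e+00] F [-0.2  0.6 -2.6] q7 -2.47 w 10.0
t 6.52 pos [59.48 -4.64 19.68] zyaw -145.93 xaxis [ 2.e-04  3.e-04 -1.e+00] F [-0.7  0.5 -2.8] q7 -2.47 w 9.6
P [ 0.6423 -0.1175] K [ 0.6421 -0.1173] move cm [ 0.02 -0.02] pin off bx,by 2.8 4.1
fix rot deg x,y [-0.02  0.01] knuckle above tip mm 4.0
```

View pics/c12.png

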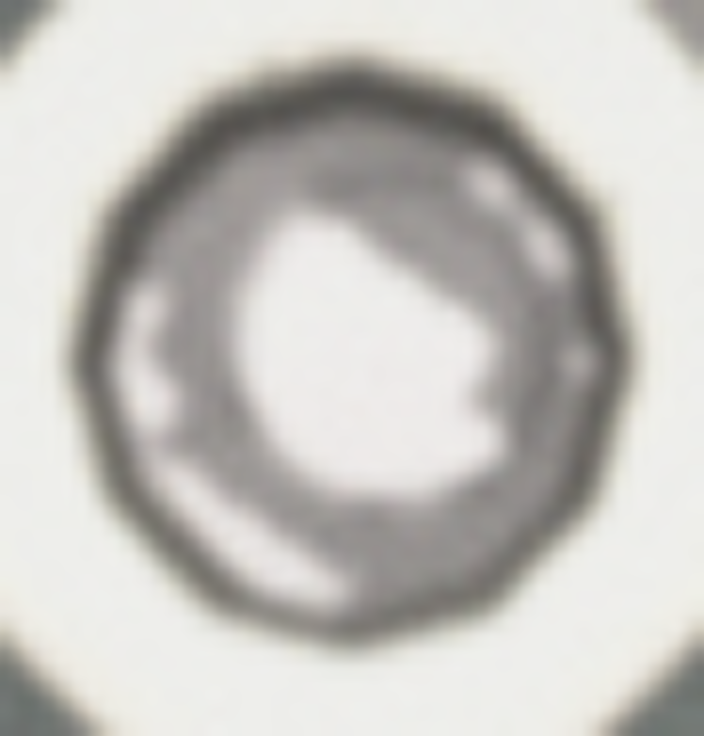

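```bash
python3 -m handwheel '[{"xyz":[-0.04,-0.02,-0.3],"angular":[0,0,0]},{"xyz":[0,0,-0.3],"angular":[0,0,0]}]'
python3 - <<'E'
from bench import *; from h import *
rep(get_state()); W=get_image("wrist"); crop(W["pixels"],302,100,346,146,16,"c13"); pickle.dump(W,open("w10.pkl","wb"));s=get_state();rep(s)
E
```

```text
time: 6.68
position: [0.5947, -0.0465, 0.1905]
tool_rot: [1.883, 0.577, -1.882]
ft_force: [-0.3, 0.2, -2.3]
grip_width: 0.109
t 6.68 pos [59.47 -4.65 19.05] zyaw -145.92 xaxis [ 6.e-04  3.e-04 -1.e+00] F [-0.3  0.2 -2.3] q7 -2.46 w 9.4
t 6.73 pos [59.44 -4.64 18.99] zyaw -145.92 xaxis [-3.e-04  3.e-04 -1.e+00] F [-0.1 -0.4 -3.3] q7 -2.46 w 9.8
```

View pics/c13.png

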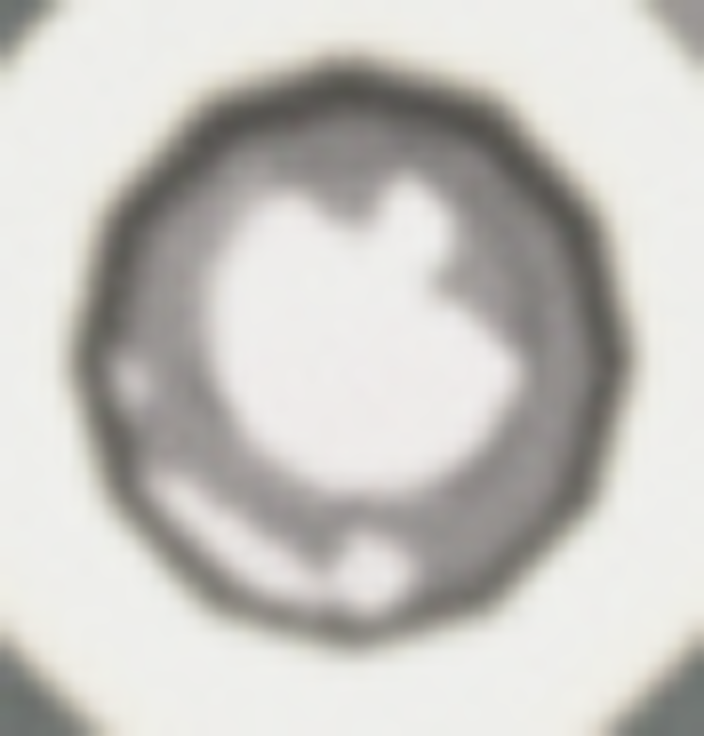

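```bash
python3 -m handwheel '[{"xyz":[0,0,-0.4],"angular":[0,0,0]},{"xyz":[0,0,-0.3],"angular":[0,0,0]}]'
python3 - <<'E'
from bench import *; from h import *
rep(get_state()); W=get_image("wrist"); crop(W["pixels"],302,100,346,146,16,"c14"); s=get_state();rep(s)
E
```

```text
time: 6.9
position: [0.5946, -0.0465, 0.1827]
tool_rot: [1.883, 0.577, -1.882]
ft_force: [0.4, -0.4, -3.0]
grip_width: 0.108
t 6.9 pos [59.46 -4.65 18.27] zyaw -145.92 xaxis [ 4.e-04  3.e-04 -1.e+00] F [ 0.4 -0.4 -3. ] q7 -2.46 w 9.4
t 6.95 pos [59.44 -4.64 18.21] zyaw -145.92 xaxis [-3.e-04  3.e-04 -1.e+00] F [ 0.6  0.2 -3.2] q7 -2.46 w 10.1
```

View pics/c14.png

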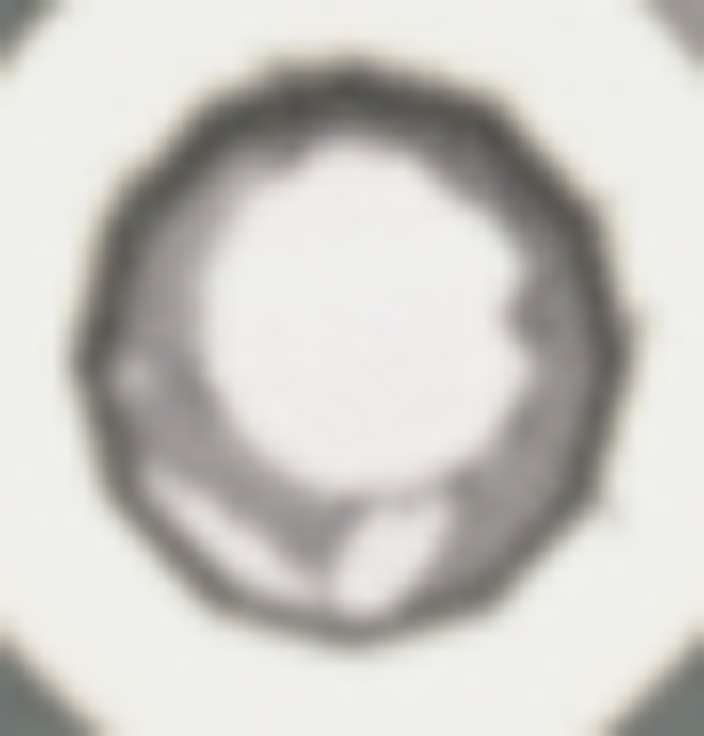

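```bash
python3 -m handwheel '[{"xyz":[0.03,-0.04,-0.35],"angular":[0,0,0]},{"xyz":[0,0,-0.3],"angular":[0,0,0]}]'
python3 -m handwheel '[{"xyz":[0,0,-0.2],"angular":[0,0,0]}]'
python3 - <<'E'
from bench import *; from h import *
rep(get_state()); W=get_image("wrist"); crop(W["pixels"],302,100,346,146,16,"c15"); s=get_state();rep(s)
E
```

```text
time: 7.12
position: [0.595, -0.0469, 0.1755]
tool_rot: [1.883, 0.577, -1.882]
ft_force: [-0.2, 1.4, -2.9]
grip_width: 0.112
time: 7.2
position: [0.5949, -0.0469, 0.1731]
tool_rot: [1.883, 0.577, -1.882]
ft_force: [0.5, -0.8, -2.9]
grip_width: 0.112
t 7.2 pos [59.49 -4.69 17.31] zyaw -145.92 xaxis [ 2.e-04  3.e-04 -1.e+00] F [ 0.5 -0.8 -2.9] q7 -2.46 w 9.8
t 7.25 pos [59.45 -4.69 17.25] zyaw -145.92 xaxis [-7.e-04  2.e-04 -1.e+00] F [ 0.8 -0.6 -2.2] q7 -2.46 w 9.8
```

View pics/c15.png

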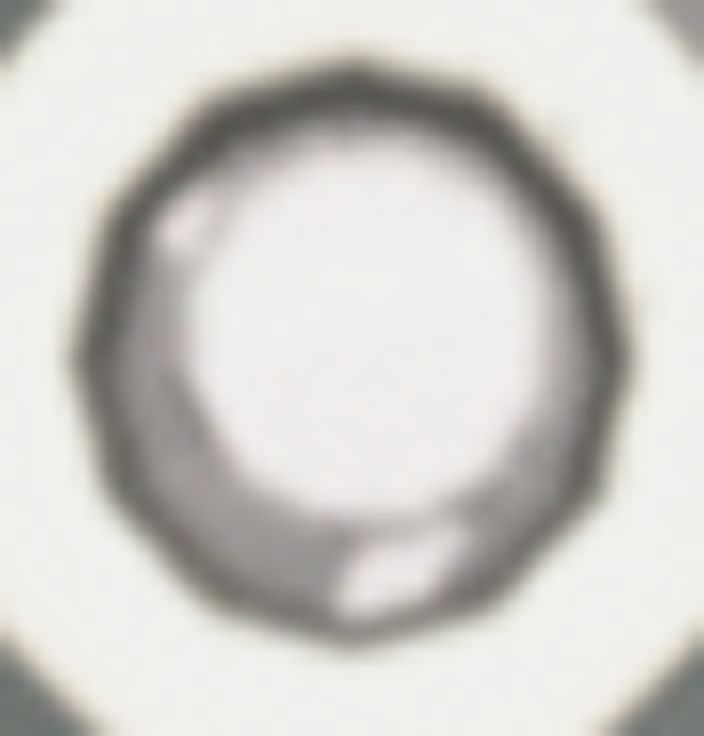

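```bash
for i in 1; do python3 -m handwheel '[{"xyz":[0.02,-0.03,-0.1],"angular":[0,0,0]}]'; python3 -m handwheel '[{"xyz":[0,0,-0.1],"angular":[0,0,0]}]'; done
python3 - <<'E'
from bench import *; from h import *
rep(get_state())
E
```

```text
time: 7.33
position: [0.5948, -0.0472, 0.1715]
tool_rot: [1.882, 0.578, -1.883]
ft_force: [0.7, 1.5, -2.3]
grip_width: 0.113
time: 7.42
position: [0.5948, -0.0472, 0.1705]
tool_rot: [1.882, 0.578, -1.883]
ft_force: [-1.1, 0.3, 1.4]
grip_width: 0.111
t 7.42 pos [59.48 -4.72 17.05] zyaw -145.92 xaxis [-7.e-04  3.e-04 -1.e+00] F [-1.1  0.3  1.4] q7 -2.46 w 9.6
```

```bash
python3 -m handwheel '[{"xyz":[0,0,-0.05],"angular":[0,0,0]}]'
python3 - <<'E'
from bench import *; from h import *
rep(get_state()); W=get_image("wrist"); crop(W["pixels"],280,60,400,180,5,"c16"); W=get_image("scene"); crop(W["pixels"],240,180,360,270,6,"s16"); W=get_image("side"); crop(W["pixels"],290,180,370,290,6,"d16");s=get_state();rep(s)
E
```

```text
time: 7.5
position: [0.595, -0.0471, 0.1705]
tool_rot: [1.883, 0.578, -1.883]
ft_force: [-1.9, 1.3, 2.1]
grip_width: 0.111
t 7.5 pos [59.5  -4.71 17.05] zyaw -145.92 xaxis [-2.e-04  5.e-04 -1.e+00] F [-1.9  1.3  2.1] q7 -2.46 w 9.7
t 7.65 pos [59.5  -4.71 17.05] zyaw -145.92 xaxis [-0.e+00  5.e-04 -1.e+00] F [-0.4  0.5  1. ] q7 -2.46 w 9.8
```

View pics/s16.png

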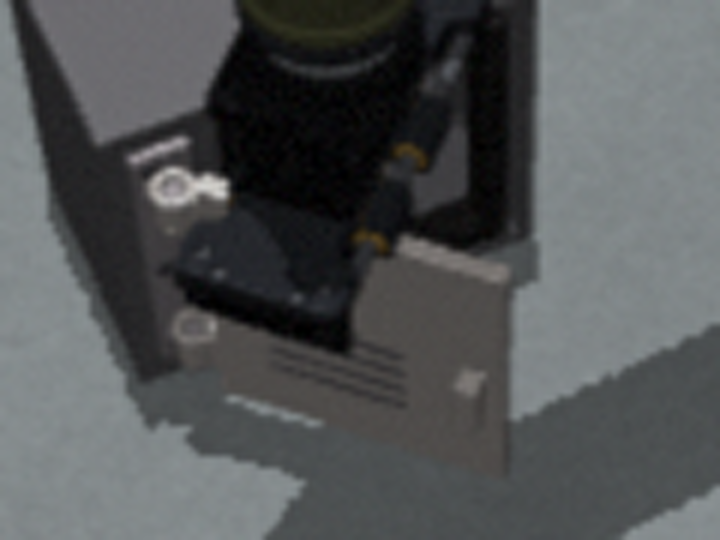

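View pics/d16.png

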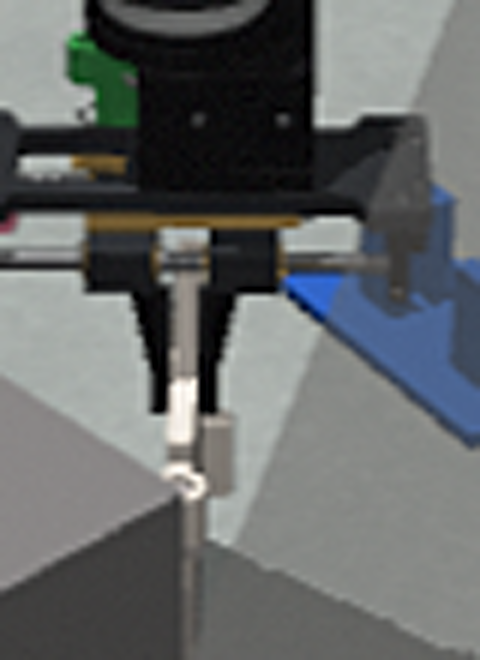

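Both knuckles are on their pins: force came on at z=0.1705 against the 0.1708 I computed for seated, and the scene view shows pins through both rings. I'm releasing now.

```bash
python3 -m handwheel '[{"xyz":[0,0,0],"angular":[0,0,0]},{"xyz":[0,0,0],"angular":[0,0,0]},{"xyz":[0,0,0],"angular":[0,0,0]}]' 3.5
python3 - <<'E'
from bench import *; from h import *
rep(get_state()); W=get_image("wrist"); cv2.imwrite("pics/w17.png",W["pixels"]); s=get_state();rep(s)
E
```

```text
time: 7.9
position: [0.5962, -0.0473, 0.1717]
tool_rot: [1.885, 0.576, -1.879]
ft_force: [-0.1, 0.9, -0.7]
grip_width: 0.256
t 7.9 pos [59.62 -4.73 17.17] zyaw -145.91 xaxis [ 3.3e-03  3.0e-04 -1.0e+00] F [-0.1  0.9 -0.7] q7 -2.46 w 22.2
t 7.95 pos [59.62 -4.73 17.17] zyaw -145.91 xaxis [ 3.4e-03  3.0e-04 -1.0e+00] F [0.2 0.3 0.1] q7 -2.46 w 26.3
```

View pics/w17.png

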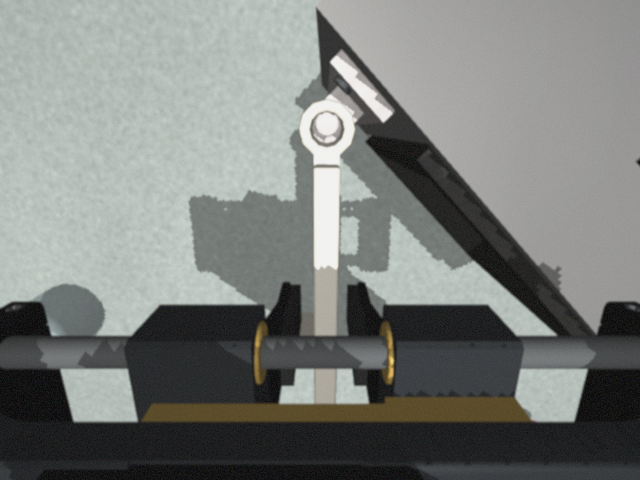

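```bash
python3 -m handwheel '[{"xyz":[0,0,0],"angular":[0,0,0]},{"xyz":[0,0,0],"angular":[0,-0.2,0]},{"xyz":[0,0,0.5],"angular":[0,0,0]},{"xyz":[0,0,1],"angular":[0,0,0]},{"xyz":[0,0,2],"angular":[0,0,0]}]'
python3 -m handwheel '[{"xyz":[0,0,2.5],"angular":[0,0,0]},{"xyz":[0,0,2],"angular":[0,0,0]}]'
python3 - <<'E'
from bench import *; from h import *
rep(get_state()); W=get_image("wrist"); cv2.imwrite("pics/w18.png",W["pixels"]);pickle.dump(W,open("w18.pkl","wb")); W=get_image("scene"); crop(W["pixels"],230,140,370,270,5,"s18")
E
```

```text
time: 8.37
position: [0.5939, -0.0473, 0.2045]
tool_rot: [1.883, 0.577, -1.882]
ft_force: [0.3, 0.3, 0.1]
grip_width: 0.4
time: 8.53
position: [0.5931, -0.0473, 0.2518]
tool_rot: [1.881, 0.577, -1.884]
ft_force: [0.1, 0.2, 0.3]
grip_width: 0.405
t 8.53 pos [59.31 -4.73 25.18] zyaw -145.93 xaxis [-1.6e-03 -1.0e-04 -1.0e+00] F [0.1 0.2 0.3] q7 -2.47 w 35.2
```

View pics/w18.png

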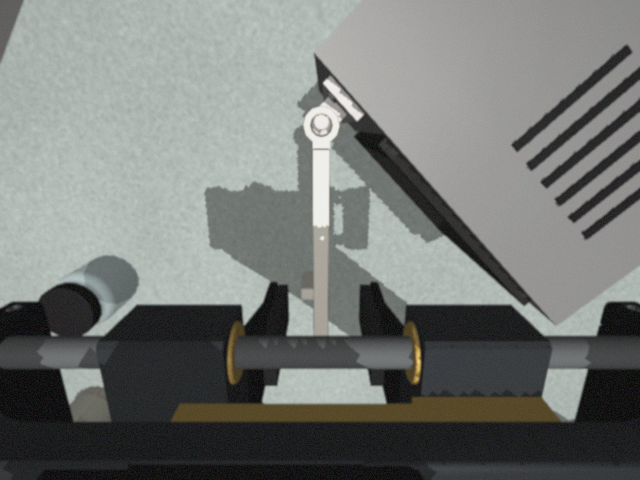

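View pics/s18.png

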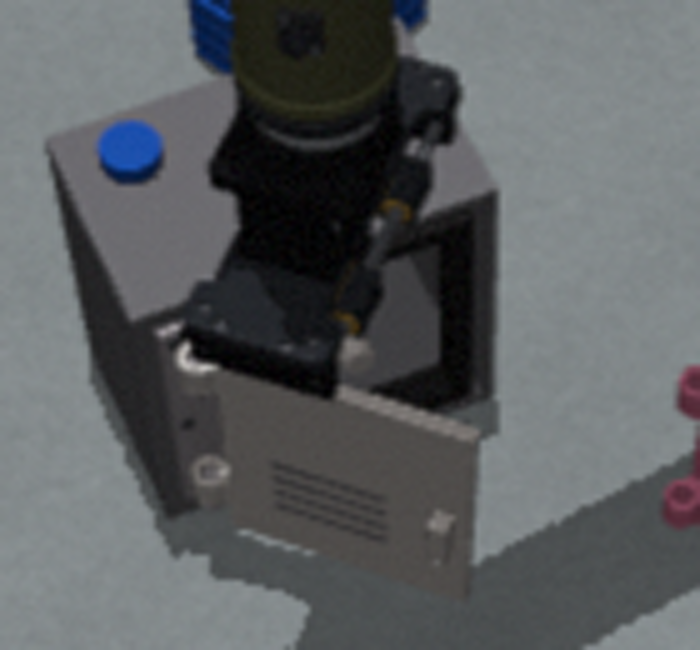

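```bash
python3 -m handwheel '[{"xyz":[0.6,0.8,0],"angular":[0,0,0]},{"xyz":[0.8,1.0,0],"angular":[0,0,0]},{"xyz":[0.8,1.4,0],"angular":[0,0,0]},{"xyz":[0,0,0],"angular":[0,0,0]},{"xyz":[0,0,0],"angular":[0,0,0]}]' 0
python3 - <<'E'
from bench import *; from h import *
rep(get_state()); W=get_image("wrist"); cv2.imwrite("pics/w19.png",W["pixels"])
E
```

```text
time: 9.05
position: [0.6192, -0.0108, 0.2541]
tool_rot: [1.887, 0.577, -1.877]
ft_force: [-0.4, -0.2, 0.5]
grip_width: 0.113
t 9.05 pos [61.92 -1.08 25.41] zyaw -145.87 xaxis [ 4.8e-03  9.0e-04 -1.0e+00] F [-0.4 -0.2  0.5] q7 -2.53 w 9.8
```

View pics/w19.png

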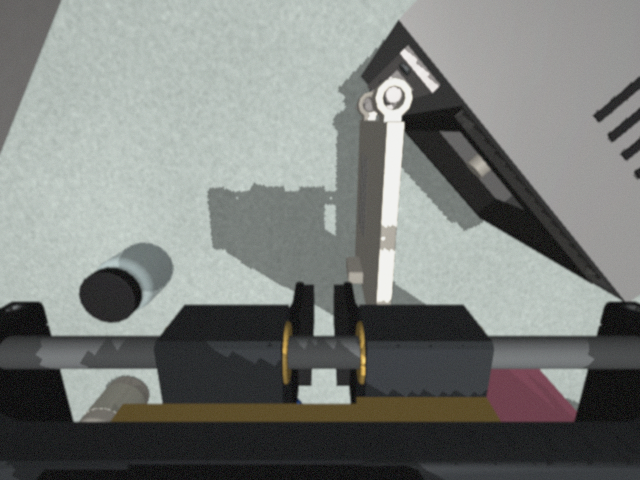

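```bash
python3 -m handwheel '[{"xyz":[-0.2,0,-2],"angular":[0,0.28,0]},{"xyz":[0,0,-3],"angular":[0,0,0]},{"xyz":[0,0,-2.4],"angular":[0,0,0]},{"xyz":[0,0,-1],"angular":[0,0,0]}]'
python3 - <<'E'
from bench import *; from h import *
rep(get_state()); W=get_image("wrist"); cv2.imwrite("pics/w20.png",W["pixels"])
E
```

```text
time: 9.43
position: [0.6183, -0.0096, 0.169]
tool_rot: [1.885, 0.58, -1.877]
ft_force: [-0.3, -0.3, -0.1]
grip_width: 0.001
t 9.43 pos [61.83 -0.96 16.9 ] zyaw -145.75 xaxis [ 0.0039  0.0014 -1.    ] F [-0.3 -0.3 -0.1] q7 -2.52 w 0.1
```

View pics/w20.png

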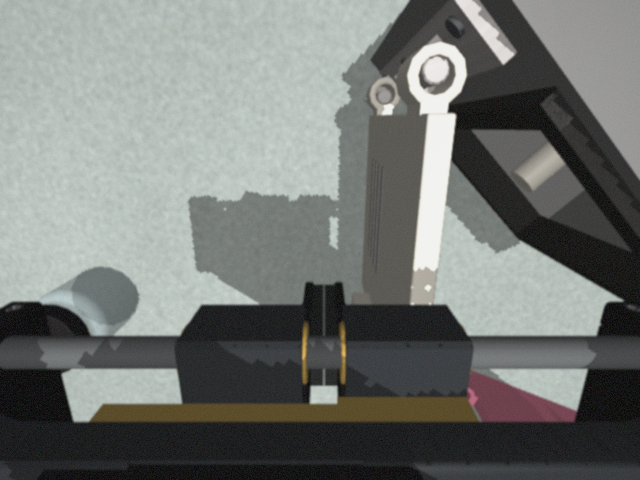

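```bash
python3 - <<'E'
import numpy as np
P=np.array([.6415,-.118])
for f in range(-60,-6,4):
    a=np.radians(f); d=np.array([np.cos(a),np.sin(a)]); n=np.array([-d[1],d[0]]); print(f,((P-.1*d+.02*n)*100).round(2))
E
python3 -m handwheel '[{"xyz":[-0.4,-0.3,0],"angular":[-0.05,0.2,0]},{"xyz":[-0.4,-0.3,-0.1],"angular":[0,0,0]},{"xyz":[-0.3,-0.2,-0.1],"angular":[0,0,0]}]'
python3 - <<'E'
from bench import *; from h import *
rep(get_state())
E
```

```text
-60 [60.88 -2.14]
-56 [60.22 -2.39]
-52 [59.57 -2.69]
-48 [58.94 -3.03]
-44 [58.35 -3.41]
-40 [57.78 -3.84]
-36 [57.24 -4.3 ]
-32 [56.73 -4.8 ]
-28 [56.26 -5.34]
-24 [55.83 -5.91]
-20 [55.44 -6.5 ]
-16 [55.09 -7.12]
-12 [54.78 -7.76]
-8 [54.53 -8.43]
time: 9.73
position: [0.606, -0.0183, 0.1664]
tool_rot: [1.878, 0.58, -1.884]
ft_force: [-0.3, 0.3, 0.2]
grip_width: 0.007
t 9.73 pos [60.6  -1.83 16.64] zyaw -145.74 xaxis [-3.e-03 -2.e-04 -1.e+00] F [-0.3  0.3  0.2] q7 -2.5 w 0.6
```

```bash
python3 -m handwheel '[{"xyz":[-0.33,-0.22,0],"angular":[0,-0.15,1.5]},{"xyz":[-0.33,-0.24,0],"angular":[0,0,1.5]},{"xyz":[-0.33,-0.24,0],"angular":[0,0,1.5]},{"xyz":[-0.33,-0.25,0],"angular":[0,0,1.5]},{"xyz":[-0.33,-0.25,0],"angular":[0,0,1.5]}]'
python3 - <<'E'
from bench import *; from h import *
rep(get_state()); W=get_image("wrist"); cv2.imwrite("pics/w21.png",W["pixels"])
E
```

```text
time: 10.15
position: [0.5911, -0.0332, 0.174]
tool_rot: [1.804, 0.684, -1.784]
ft_force: [-0.3, 0.2, -0.4]
grip_width: 0.003
t 10.15 pos [59.11 -3.32 17.4 ] zyaw -138.06 xaxis [ 1.110e-02  5.000e-04 -9.999e-01] F [-0.3  0.2 -0.4] q7 -2.35 w 0.3
```

View pics/w21.png

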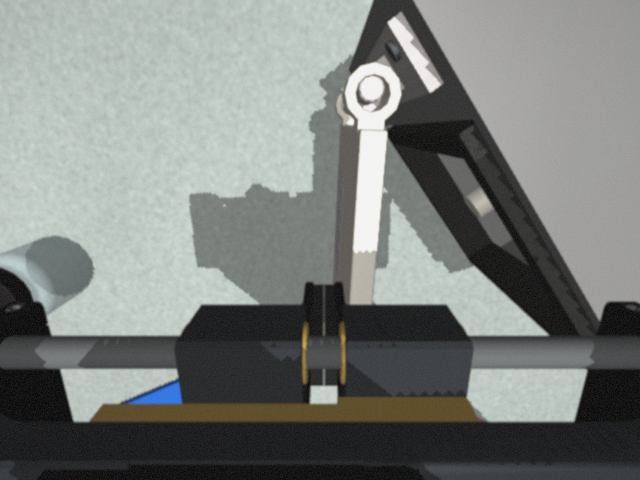

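```bash
python3 -m handwheel '[{"xyz":[-0.29,-0.2,-0.3],"angular":[0,0.6,2]},{"xyz":[-0.29,-0.2,-0.2],"angular":[0,0,2]},{"xyz":[-0.28,-0.22,-0.1],"angular":[0,0,2]},{"xyz":[-0.27,-0.23,-0.1],"angular":[0,0,2]},{"xyz":[-0.26,-0.24,-0.1],"angular":[0,0,2]}]'
python3 - <<'E'
from bench import *; from h import *
rep(get_state()); W=get_image("wrist"); cv2.imwrite("pics/w22.png",W["pixels"])
E
```

```text
time: 10.62
position: [0.5795, -0.0464, 0.1737]
tool_rot: [1.688, 0.817, -1.665]
ft_force: [-0.1, 1.7, -0.2]
grip_width: 0.006
t 10.62 pos [57.95 -4.64 17.37] zyaw -127.88 xaxis [ 0.0126  0.0026 -0.9999] F [-0.1  1.7 -0.2] q7 -2.16 w 0.6
```

View pics/w22.png

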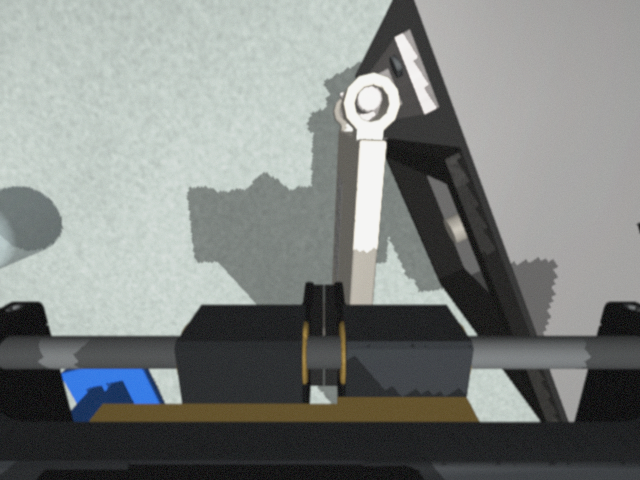

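```bash
python3 -m handwheel '[{"xyz":[-0.26,-0.24,-0.3],"angular":[-0.1,0.7,2]},{"xyz":[-0.26,-0.25,-0.2],"angular":[0,0,2]},{"xyz":[-0.25,-0.26,-0.1],"angular":[0,0.1,2]},{"xyz":[-0.24,-0.27,-0.1],"angular":[0,0.1,2]},{"xyz":[-0.23,-0.28,-0.1],"angular":[0,0.1,2]}]'
python3 - <<'E'
from bench import *; from h import *
rep(get_state())
E
python3 -m handwheel '[{"xyz":[-0.21,-0.28,-0.1],"angular":[0,0.3,2]},{"xyz":[-0.2,-0.28,-0.1],"angular":[0,0,2]},{"xyz":[-0.19,-0.29,-0.1],"angular":[0,0.1,2]},{"xyz":[-0.18,-0.29,-0.1],"angular":[0,0.1,2]}]'
python3 - <<'E'
from bench import *; from h import *
rep(get_state()); W=get_image("wrist"); cv2.imwrite("pics/w23.png",W["pixels"])
E
```

```text
time: 11.08
position: [0.5692, -0.0606, 0.1715]
tool_rot: [1.561, 0.939, -1.553]
ft_force: [0.3, 0.4, -0.0]
grip_width: 0.003
t 11.08 pos [56.92 -6.06 17.15] zyaw -117.82 xaxis [ 0.0041  0.0023 -1.    ] F [ 0.3  0.4 -0. ] q7 -1.96 w 0.3
time: 11.42
position: [0.5629, -0.0725, 0.1717]
tool_rot: [1.462, 1.028, -1.456]
ft_force: [0.3, -0.3, -0.5]
grip_width: 0.007
t 11.42 pos [56.29 -7.25 17.17] zyaw -109.76 xaxis [ 0.0014  0.0032 -1.    ] F [ 0.3 -0.3 -0.5] q7 -1.8 w 0.6
```

View pics/w23.png

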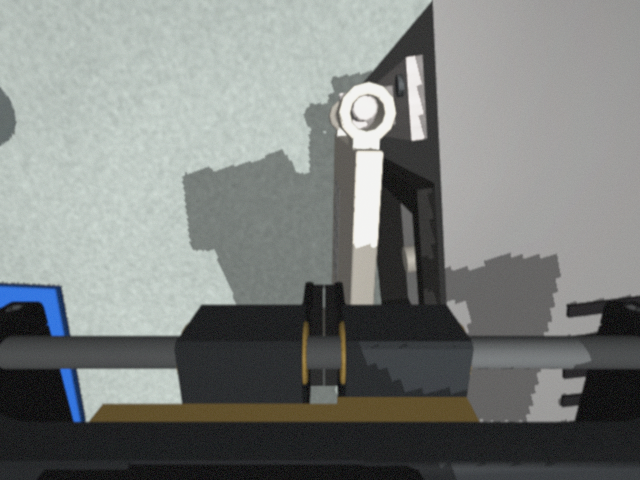

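```bash
python3 -m handwheel '[{"xyz":[-0.1,-0.2,-0.1],"angular":[0,0,1]},{"xyz":[-0.08,-0.17,0],"angular":[-0.1,0.1,1]},{"xyz":[-0.08,-0.17,-0.05],"angular":[0,0,1]},{"xyz":[-0.07,-0.16,0],"angular":[0,0,1]},{"xyz":[-0.07,-0.16,0],"angular":[0,0,1]}]'
python3 - <<'E'
from bench import *; from h import *
rep(get_state()); W=get_image("wrist"); cv2.imwrite("pics/w24.png",W["pixels"]);W=get_image("scene"); crop(W["pixels"],230,140,370,270,5,"s24")
E
```

```text
time: 11.88
position: [0.5597, -0.0821, 0.1723]
tool_rot: [1.397, 1.077, -1.391]
ft_force: [-0.5, 0.1, -0.3]
grip_width: 0.004
t 11.88 pos [55.97 -8.21 17.23] zyaw -104.56 xaxis [ 0.0031  0.0016 -1.    ] F [-0.5  0.1 -0.3] q7 -1.69 w 0.4
```

View pics/w24.png

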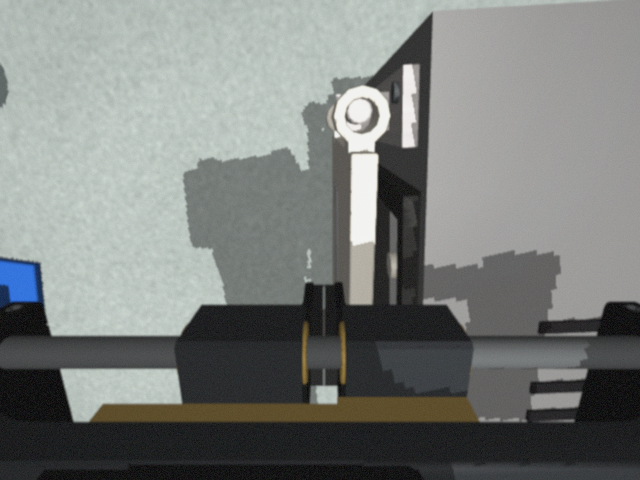

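View pics/s24.png

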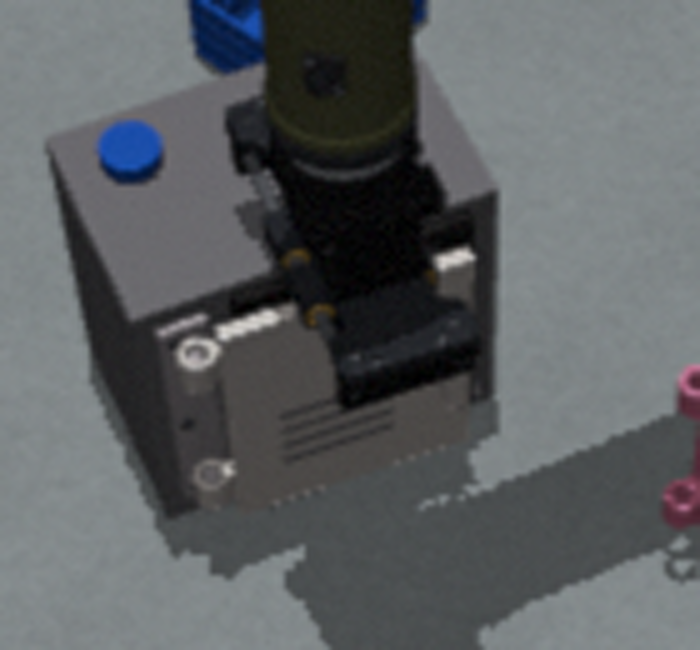

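```bash
python3 -m handwheel '[{"xyz":[-0.05,-0.14,-0.1],"angular":[-0.1,0.1,0.8]},{"xyz":[-0.05,-0.14,0],"angular":[0,0,0.8]},{"xyz":[-0.04,-0.13,0],"angular":[0,0,0.8]}]'
python3 -m handwheel '[{"xyz":[-0.04,-0.12,0],"angular":[0,0,0.6]},{"xyz":[-0.04,-0.12,0],"angular":[0,0,0.6]}]'
python3 - <<'E'
from bench import *; from h import *
rep(get_state()); W=get_image("wrist"); crop(W["pixels"],250,50,490,320,3,"w25")
E
```

```text
time: 12.23
position: [0.5583, -0.0863, 0.1712]
tool_rot: [1.363, 1.101, -1.361]
ft_force: [-0.2, -0.1, 0.7]
grip_width: 0.006
time: 12.4
position: [0.5574, -0.0889, 0.1711]
tool_rot: [1.346, 1.114, -1.344]
ft_force: [-0.3, -0.1, 1.2]
grip_width: 0.005
t 12.4 pos [55.74 -8.89 17.11] zyaw -100.67 xaxis [ 1.1e-03 -2.0e-04 -1.0e+00] F [-0.3 -0.1  1.2] q7 -1.61 w 0.4
```

View pics/w25.png

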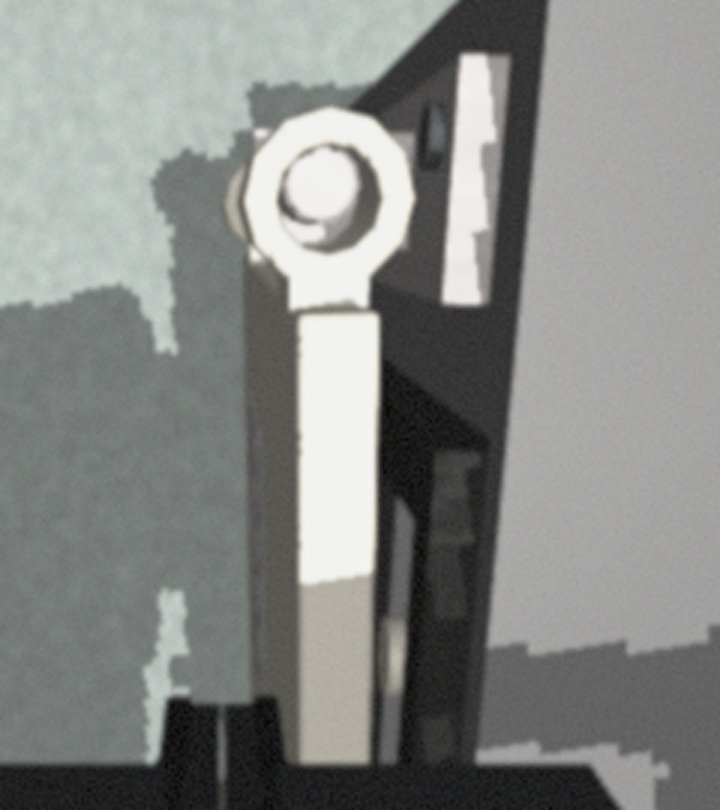

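```bash
python3 -m handwheel '[{"xyz":[-0.03,-0.12,0],"angular":[0,0,0.6]},{"xyz":[-0.03,-0.12,0],"angular":[0,0,0.6]}]'
python3 -m handwheel '[{"xyz":[-0.03,-0.1,0],"angular":[0,0,0.5]},{"xyz":[-0.03,-0.1,0],"angular":[0,0,0.5]}]'
python3 - <<'E'
from bench import *; from h import *
rep(get_state()); W=get_image("wrist"); crop(W["pixels"],250,50,490,320,3,"w26")
E
```

```text
time: 12.62
position: [0.5569, -0.0902, 0.1712]
tool_rot: [1.33, 1.128, -1.326]
ft_force: [0.6, 5.2, 0.8]
grip_width: 0.004
time: 12.78
position: [0.5567, -0.09, 0.1712]
tool_rot: [1.317, 1.141, -1.309]
ft_force: [0.2, 3.6, 0.0]
grip_width: 0.005
t 12.78 pos [55.67 -9.   17.12] zyaw -98.1 xaxis [ 0.0019  0.0046 -1.    ] F [0.2 3.6 0. ] q7 -1.56 w 0.5
```

View pics/w26.png

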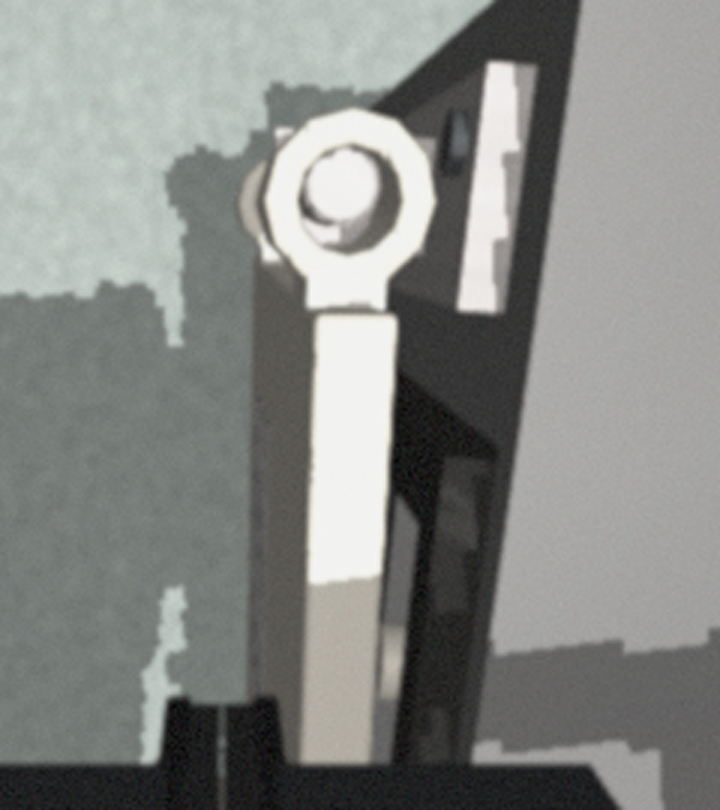

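```bash
python3 -m handwheel '[{"xyz":[0.03,0.1,0],"angular":[0,0,0]},{"xyz":[0.05,0.3,0],"angular":[0,0,0]},{"xyz":[0.2,0.8,0],"angular":[0,0,0]},{"xyz":[0.3,1.5,0],"angular":[0,0,0]},{"xyz":[0.3,2,0],"angular":[0,0,0]}]'
python3 -m handwheel '[{"xyz":[0.3,3,1],"angular":[0,0,0]},{"xyz":[0,3,2],"angular":[0,0,0]},{"xyz":[0,3,2.5],"angular":[0,0,0]},{"xyz":[0,3,2],"angular":[0,0,0]},{"xyz":[0,2,1],"angular":[0,0,0]}]'
python3 - <<'E'
from bench import *; from h import *
rep(get_state()); W=get_image("wrist"); cv2.imwrite("pics/w27.png",W["pixels"]);pickle.dump(W,open("w27.pkl","wb"));W=get_image("scene"); crop(W["pixels"],230,140,370,270,5,"s27");pickle.dump(W,open("s27.pkl","wb"));W=get_image("side"); cv2.imwrite("pics/d27.png",W["pixels"])
E
```

```text
time: 13.25
position: [0.5645, -0.0508, 0.1712]
tool_rot: [1.318, 1.13, -1.321]
ft_force: [-0.1, -0.8, -0.1]
grip_width: 0.003
time: 13.67
position: [0.5645, 0.0914, 0.2551]
tool_rot: [1.316, 1.126, -1.336]
ft_force: [0.4, 0.5, 0.3]
grip_width: 0.009
t 13.67 pos [56.45  9.14 25.51] zyaw -99.23 xaxis [-0.007  -0.0098 -0.9999] F [0.4 0.5 0.3] q7 -1.93 w 0.7
```

View pics/w27.png

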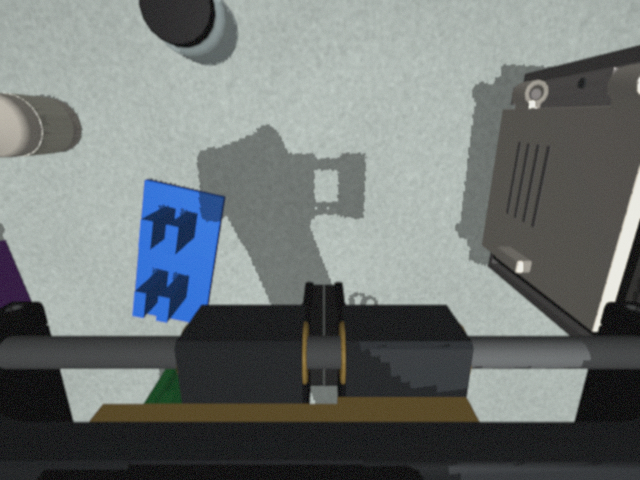

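View pics/s27.png

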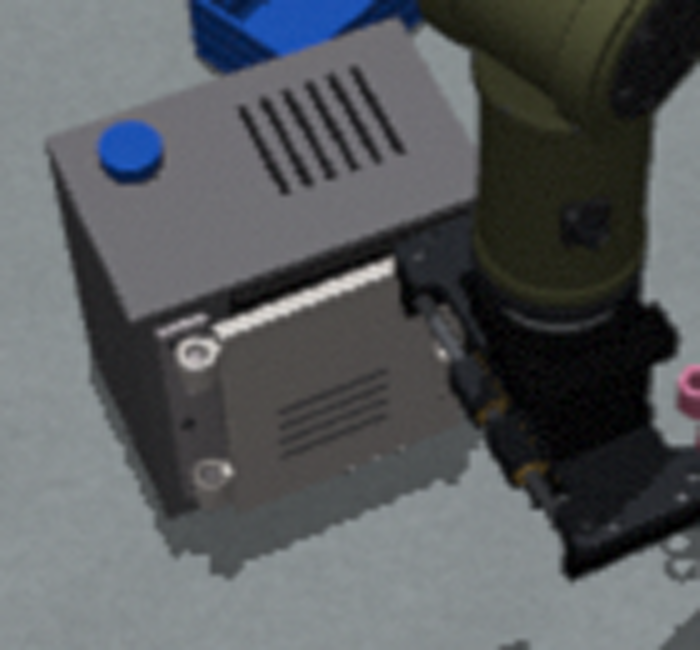

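View pics/d27.png

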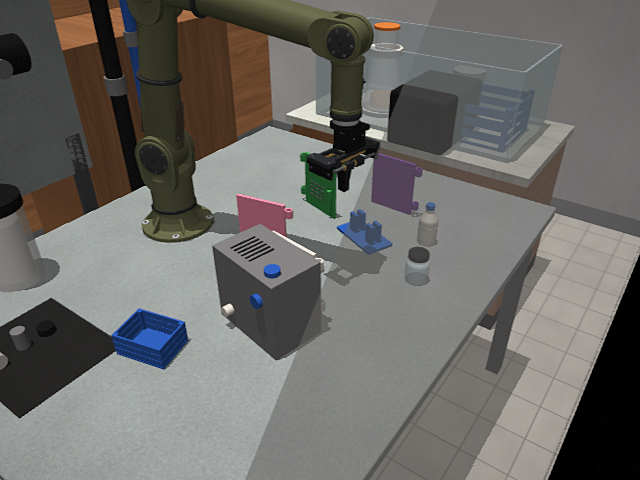

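```bash
python3 -m handwheel '[{"xyz":[1,3.5,1],"angular":[0,0,0]},{"xyz":[1,3.5,1],"angular":[0,0,0]},{"xyz":[1,3.5,0],"angular":[0,0,0]},{"xyz":[1,3.5,0],"angular":[0,0,0]},{"xyz":[0,0,0],"angular":[0,0,0]}]'
python3 - <<'E'
from bench import *; from h import *
rep(get_state()); W=get_image("scene"); crop(W["pixels"],265,165,335,235,11,"s28");pickle.dump(W,open("s28.pkl","wb"))
E
```

```text
time: 14.23
position: [0.6056, 0.2217, 0.2702]
tool_rot: [1.319, 1.11, -1.359]
ft_force: [-1.5, 1.6, -0.1]
grip_width: 0.003
t 14.23 pos [60.56 22.17 27.02] zyaw -100.3 xaxis [-0.0125 -0.021  -0.9997] F [-1.5  1.6 -0.1] q7 -2.15 w 0.2
```

View pics/s28.png

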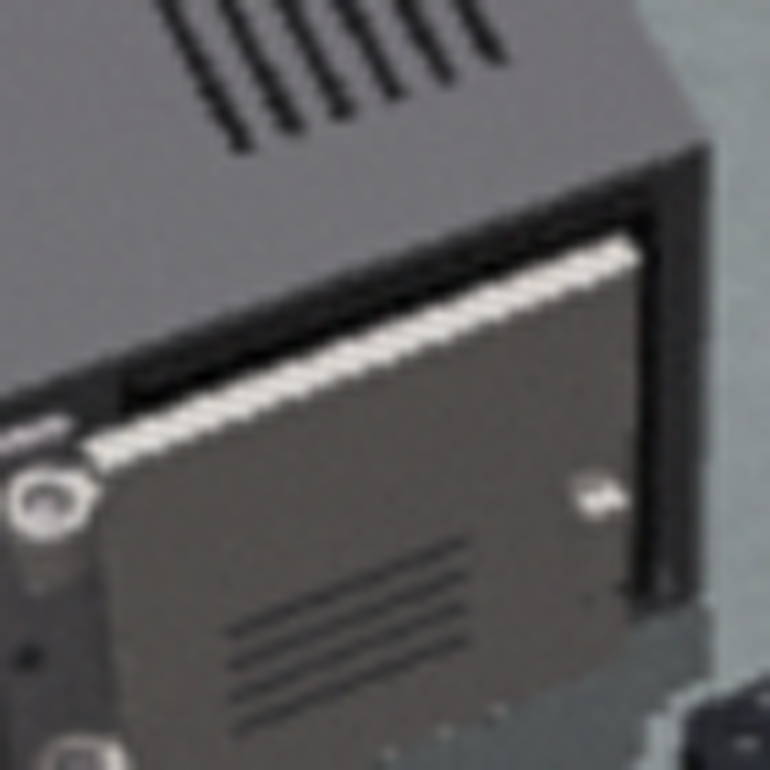

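Run:
```python
from h import *
W=pickle.load(open("s28.pkl","rb"))
f=lambda u,v,z: ray(W,(265+u/11,165+v/11),z)
def yaw(a,b): return np.degrees(np.arctan2(*(a-b)[1::-1]))
B=yaw(f(0,400,.21),f(710,145,.21)); 
for zr in (.200,.196):
    for (l,r) in (((105,472),(640,265)),((85,445),(625,237))): print("door",yaw(f(*l,.2),f(*r,zr)),"box",B)
v=[*BOX,BY]
for zr in (.2,.196):
  p=f(640,265,zr)[:2]-BOX; q=f(105,472,.2)[:2]-BOX; print("outer edge free box(x,y)mm",p@bx*1e3,p@by*1e3,"hinge",q@bx*1e3,q@by*1e3)
```

```text
door -10.449797958010263 box -11.846328300689287
door -10.464249458964407 box -11.846328300689287
door -9.404223866637158 box -11.846328300689287
door -9.417784748595055 box -11.846328300689287
outer edge free box(x,y)mm -91.71338583619587 -82.6682209807527 hinge -93.05658875340112 64.6039909129382
outer edge free box(x,y)mm -88.98925814382773 -83.96974328624934 hinge -93.05658875340112 64.6039909129382
```

```bash
python3 -m handwheel '[{"xyz":[0,0,0],"angular":[0,0,0]},{"xyz":[0,0,0],"angular":[0,0,0]}]'
python3 - <<'E'
from bench import *; from h import *
rep(get_state()); W=get_image("scene"); cv2.imwrite("pics/s29.png",W["pixels"])
E
```

```text
time: 14.45
position: [0.6061, 0.2133, 0.2679]
tool_rot: [1.316, 1.102, -1.369]
ft_force: [0.6, 0.5, 1.0]
grip_width: 0.007
t 14.45 pos [60.61 21.33 26.79] zyaw -100.7 xaxis [-0.0155 -0.0292 -0.9995] F [0.6 0.5 1. ] q7 -2.15 w 0.6
```

View pics/s29.png

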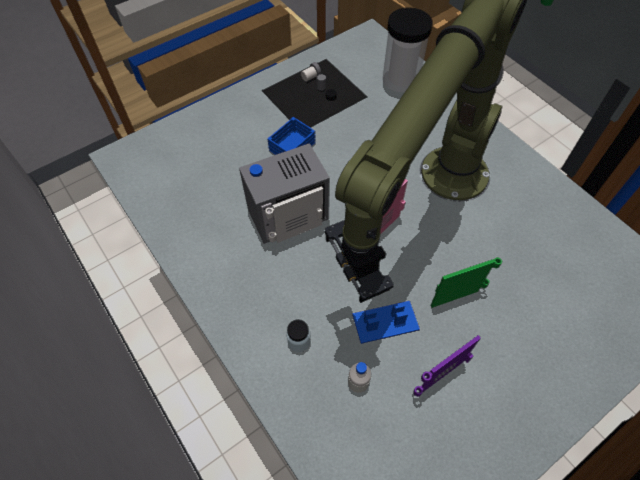

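The white door hangs shut on the box at (297,212). The jar (298,334) and bottle (360,376) are where they started. The gripper is clear of everything, so I'm handing in.

```bash
python3 -c "
from bench import *
print(close_job())"
```

```text
the job is handed in; nothing more can be done
None
```

The white door is hung on both hinge pins and shut against the black rim, and I handed the job in at about 14.5 s of the 59 s allowed.

- **Hanging:** I lifted the door from the rack and used the wrist camera to line the upper knuckle up over its pin. The true axis was about 3–4 mm off nominal in both x and y. I lowered the door at roughly 45° open. Contact came at tool height 0.1705 m, against 0.1708 m computed for fully home, with a wrist force change of about 5 N. I then released it, and it stayed open on both pins.
- **Closing:** I pushed the outer face slowly with closed fingers until the rim resisted with about 5 N, then backed away.
- **Last checks:** The scene image puts the door about 1.5–2.5° past parallel to the box front, which fits it resting on the rim. The position I measured there left 3–6 mm between the inner face and the rim, depending on the sag assumed, where contact should read zero. I put that down to the camera error, so the contact itself rests on the 5 N felt.
- **Other objects:** The jar and bottle are at their starting pixels, and the gripper was clear of everything. I did not re-measure the basket; it looks unmoved and the arm never went near it.

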